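# Start the village mill with its press-and-turn key

## Task

Push the rubbing stone off the mill's key switch, along the top of the grey control box, so that it ends up lying flat on the box well clear of the switch. Then take the big key out of its wooden block, find the keyhole with it, press it down against the spring, turn it a quarter turn clockwise (seen from above) to on, as far as it goes, and leave it in the switch. Leave the bowl, the mug and the jar where they are.

Things in the scene. Friction and masses are not known exactly. Their poses are not given: they have to be found in the camera images.
- box: Grey steel control box fixed to the table, 170 (x) x 400 (y) x 70 mm high; origin at the centre of its underside, z up. Switch towards its +y end, an aluminium plate 90 (x) x 100 (y) mm raised 2 mm; the -y end of the top is bare and flat. The switch's mounting is slotted: the real keyhole is off switch_mid by up to 9 mm either way along the box's y, not measured: feel or look for it.
- switch_mid (a point): Nominal middle of the key switch, 80 mm along the box's +y, at the plate's upper face (72 mm above the table); axes as the box. Keyhole: slot through the 8 mm plate, 33 mm along the box's x, 11 mm along its y, bevelled 1.5 mm; its x and direction are true, its y only within 9 mm. Under it, 24 mm below the plate's face, lies the floor of a sprung barrel.
- barrel (a joint): Barrel angle, rad: 0 off (start, slot along the box's x), grows clockwise seen from above, stop at 1.57 = on. About 0.1 rad play on the key, 0.08 N m friction, stays put. Its floor sinks up to 12 mm under the key (5 N at first, 10 N at the end). The key cannot turn until it sinks 8 mm, when the blade is under the plate; turned over 0.4 rad, the plate holds it in even when let go.
- key_grip (a point): Centre of the bow (flat grip) of the loose steel key, 68 mm above its tip. Key 88 mm long, 90 g, standing upright in the wooden block, bow up, the same when turned half round. Axes: z from tip to bow, x along the width, y along the thickness. Bow 44 (x) x 12 (y) x 40 mm (z), from 48 to 88 mm above the tip.
- key_tip (a point): Centre of the end of the key's blade, 68 mm below key_grip; axes as the key. Blade 30 (x) x 8 (y) mm, 24 mm long, its last 6 mm stepped down to 26 x 6 mm; from 24 to 48 mm above the tip a round neck 8 mm thick.
- block: Dark wooden key block fixed to the table, 90 (x) x 100 (y) x 36 mm high, origin at the centre of its underside; the key's blade stands loosely in a slot 34 x 12 mm along its x in the middle of its top, 24 mm deep.
- stone_mid (a point): Centre of the loose rubbing stone, a grey loaf-shaped stone 96 (x) x 120 (y) x 42 mm (z) of about 0.8 kg with rounded edges, its z up, which lies flat on the key switch at the start, hiding it; too broad to grasp well.
- bowl: Brown clay bowl, 150 mm across, 55 mm high, standing loose; origin at the centre of its underside. A bystander.
- mug: White mug, 76 mm across, 80 mm high with a handle at its +y, standing loose; origin at the centre of its underside. A bystander.
- jar: Glass jar with a metal cap, 72 mm across, 90 mm high, standing loose; origin at the centre of its underside. A bystander.
There are look-alikes about, which are no part of the job. Of the things shaped like the part that bears key_grip, the bare steel one is meant.

How it is judged (in metres and radians):
On the way, in this order (a step that is already met when the one before it is completed fails the run):
1. the stone is clear of the key switch (horizontal distance between stone_mid and switch_mid above 0.105 m), for 0.2 s.
2. the key's blade is pushed into the keyhole, still at off (z of key_tip in the frame of switch_mid below -0.018 m and horizontal distance between key_tip and switch_mid below 0.02 m and value of joint barrel below 0.3 rad), for 0.1 s.
3. the key is turned to on (value of joint barrel above 1.4 rad), for 0.2 s.
At the end, for the whole second after the job is handed in: Barrel above 1.4 rad; key at rest in the keyhole, its tip over 26 mm below the plate's face, within 20 mm of switch_mid, upright within 0.3 rad; stone at rest, flat (0.1 rad) on the control box, its centre over 105 mm from switch_mid horizontally (value of joint barrel above 1.4 rad and z of key_tip in the frame of switch_mid below -0.026 m and horizontal distance between key_tip and switch_mid below 0.02 m and angle between key_tip's own z axis and vertical below 0.3 rad and linear speed of each of key, stone below 0.02 m/s and horizontal distance between stone_mid and switch_mid above 0.105 m and z of stone_mid in the frame of box between 0.085 and 0.099 m and angle between stone_mid's own z axis and vertical below 0.1 rad); the robot touches nothing.
It fails at once if a bystander (bowl, mug or jar) is moved by more than 30 mm (distance of any of bowl, mug, jar from where it was at the start of the episode above 0.03 m).
It also fails if it takes over 72 s, if anything falls off the work surface, if the arm or the gripper's body presses on something with over 40 N, if the wrist force passes 120 N, or if a joint passes its speed limit or range.

## Robot

A 7-joint arm with a two-finger parallel gripper is mounted at the origin on the work surface. World frame = base frame: x ahead of the robot, y to its left, z up, the work surface at z = 0. Lengths are in mm, angles in rad, forces in N, time in s.
With the tool pointing down it reaches from about 425 to 925 mm from the base axis. Payload 6.8 kg.
Tool frame: the origin (TCP) lies between the finger pads; the fingertips stand 25 mm ahead of it and the grasp point (between the pads) lies 6 mm ahead of it (finger_overhang is the distance from the TCP to the fingertips, in mm); y points along the fingers, x is the direction in which the jaws open and shut, and the axes are right-handed (so a half turn about y gives the same grasp; the last joint's range is limited). The gripper opens to 88 mm and grips with 3 to 60 N. Pads are 20 mm wide; open, the fingers measure 115 mm over their backs; the gripper's body (75 mm by 178 mm) begins 61 mm behind the grasp point.
Start: joints at [-1.439, 0.477, 0.022, 1.555, -0.011, 1.109, -0.083], TCP at [160.313, 655.704, 211.364] pointing down, gripper open.
Joint ranges: [-2.96, 2.96], [-0.34, 2.1], [-1.41, 1.46], [0.24, 2.44], [-1.37, 4.51], [0.17, 1.92], [-2.96, 2.96]. Speed limits (rad/s): [2.39, 2.39, 3.14, 3.14, 3.14, 3.14, 3.14].

## Interface

Orientations are given as a unit quaternion [x, y, z, w].
In Python, from plant import * gives the robot as it stands.
- The arm moves only by the tool jog_arm, never from a script. Its argument "commands" is a list of rows, each a list of 2 entries, a list of its own where there are three numbers: the shift along the tool's x, y, z in mm, then the turn, a rotation vector about the tool's x, y, z in degrees. In form: [[[tx, ty, tz], [rx, ry, rz]], ...]. A call has 1 to 20 rows; each row shifts and turns the commanded pose from where the row before left it, along the tool's axes as they then stand; what a row does not reach is not made up. A row lasts 1/12 s, in which the tool goes at most 41.7 mm and 7.16 degrees, less where a joint would pass 70% of its speed; a pose out of reach is approached as far as the arm can. A call is refused whole if a number of a shift passes 41.7 or a number of a turn 7.16, either way. A call with a gripper value outside its range is refused whole. "grip" is the closure in counts, from 0 (fully open) to 255 (shut), set as the call begins (left out, the last holds). The fingers move at their own pace and stop on an object; "grip_force" is the grip in N (left out, the last holds). Time passes only in rows, so rows that do not move let the fingers close. It gives the time, the measured TCP pose, the force and the opening at its end, in the units of the state.
- read_state(): the state, without advancing time (a new reading comes with each control period).
- read_camera(name): name is "scene" or "top" or "wrist"; returns the picture (420x560x3 uint8, blue, green, red); there is no depth.
- camera_model(name): a dict with "fovy" (degrees; the focal length in pixels is half the picture's height over the tangent of half this angle, whatever the lens; pixels are square), "cx", "cy" (the principal point, pixels), "D" ([k1, k2, p1, p2, k3] as OpenCV has them; the pictures are not rectified), "cam_to_world" (4x4, takes a point from camera to world coordinates). Camera axes: x right, y down, z forward; pixel columns grow to the right and rows downward; lengths in mm; the calibration is good to about 2 mm. A picture is of the moment at which its call begins: read the wrist's pose just before it. camera_model takes no time and is no camera call; for the wrist camera it gives the pose at the moment of the call.
- hand_in(): hands the job in, once; it reports no verdict.
Trained networks look in the newest picture that a camera, given by its name, has taken for a name from the list of things; names that differ only in an ending like _2 or _b are one class to them, and where a whole thing is asked for, a point or a joint stands for the part that bears it (a point fixed in the world has none). Each returns a list of dicts, best first, with "score" (0 to 1); they miss things now and then, are a little off and sometimes report something else, mostly with a low value. They report only what shows in the picture. A call takes as long as a camera call. They do not tell look-alikes from the thing itself.
- look_for(camera, thing): "box" ([left, top, right, bottom] in pixels, round what is visible of it).
The state is a dict: "clock": time; "joints": joint angles; "qvel": joint speeds; "tau": joint torques, N m; "eef_pos": TCP position; "ee_rot": TCP orientation; "contact_force": force on the tool from outside, world axes, zero at the start; "torque": the same for the moment, N m; "grip_width": finger opening in mm.
Only numpy, scipy, OpenCV 4.12 (cv2) and the standard library are available. Lean on these libraries where they do the work, as an engineer would, in place of code of your own. Each camera call takes 0.05 s, during which the arm holds its last target.

## Working session

There is one attempt and no reset: what is moved stays moved. The work goes in short steps, Python scripts to look and compute and a tool call to move; the robot and the scene stay as the last step left them, time stands still between calls to the robot, and variables do not carry over. Pictures are saved under pics/ and viewed, and the job is handed in when it is done.

Besides the shell and the picture viewer there is one more tool, called after "Call:" by a JSON object that holds its "method" and its "body", one argument or row to a line. jog_arm: Moves the arm, as the interface text tells. Its arguments: {"type":"object","properties":{"commands":{"type":"array"},"grip":{"type":"number"},"grip_force":{"type":"number"}},"required":["commands"]}

```bash
ls; mkdir -p pics; python3 - <<'E'
from plant import *
import cv2,numpy as np
s=read_state();print(s)
for n in ["scene","top","wrist"]:
    im=read_camera(n);cv2.imwrite(f"pics/a_{n}.png",im)
    m=camera_model(n);print(n,m["fovy"],m["cx"],m["cy"],m["D"],np.round(m["cam_to_world"],3).tolist())
E
```

```text
pics
{'clock': 0.0, 'joints': array([-1.43908715,  0.47780665,  0.02234959,  1.5564254 , -0.01147984,
        1.10929468, -0.08309542]), 'qvel': array([ 0.00124343,  0.00104623, -0.00031697,  0.00043686,  0.00044954,
       -0.00091401, -0.00114166]), 'tau': array([-1.25487537e-05, -5.82835114e+01,  1.53440148e+00, -2.72623247e+01,
       -5.44485846e-02,  1.67736481e-02,  1.52033972e-04]), 'eef_pos': array([160.20650642, 655.08174048, 210.38854954]), 'ee_rot': array([ 0.556649  ,  0.43614244, -0.43707462, -0.55577643]), 'contact_force': array([-0.40503079, -0.78713015, -0.54243818]), 'torque': array([ 0.0218332 ,  0.01543835, -0.00421085]), 'grip_width': 87.69845393270526}
scene 43.50936762343388 280.04124019665875 210.09400890711058 [-0.05232012  0.          0.          0.          0.        ] [[0.835, 0.322, -0.446, 1111.542], [0.55, -0.501, 0.669, -871.572], [-0.008, -0.804, -0.595, 817.75], [0.0, 0.0, 0.0, 1.0]]
top 47.56572579605941 273.6916715016543 212.0310763398472 [-0.06069061  0.          0.          0.          0.        ] [[0.027, -0.987, 0.156, 358.492], [-1.0, -0.029, -0.008, -27.449], [0.013, -0.156, -0.988, 1409.649], [0.0, 0.0, 0.0, 1.0]]
wrist 69.13361296528863 279.58342768880595 205.4242988637101 [-0.05059228  0.          0.          0.          0.        ] [[0.238, 0.932, 0.273, 84.3], [0.971, -0.228, -0.069, 673.465], [-0.002, 0.282, -0.959, 384.379], [0.0, 0.0, 0.0, 1.0]]
```

View pics/a_scene.png

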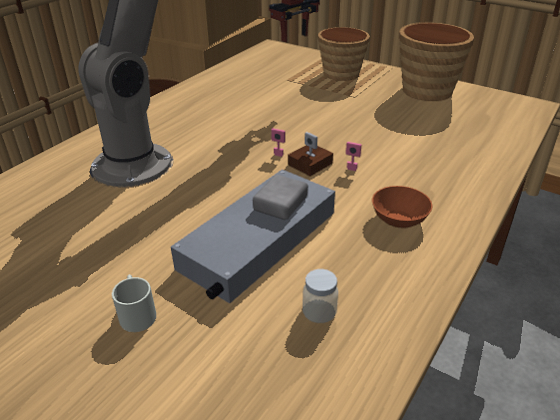

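View pics/a_top.png

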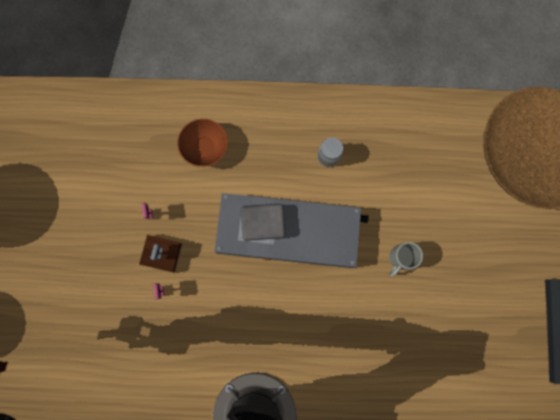

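View pics/a_wrist.png

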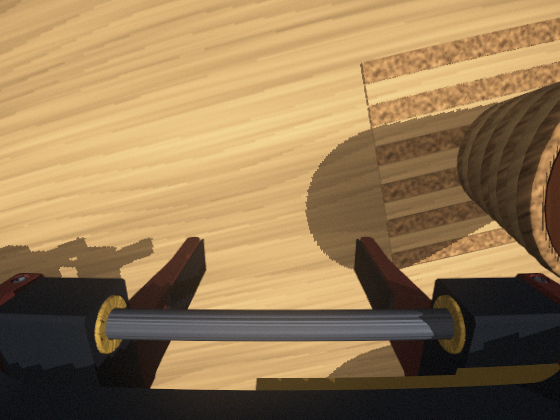

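```bash
cat > h.py <<'E'
import numpy as np,cv2
from plant import *
from scipy.spatial.transform import Rotation as R
def model(n):
    m=camera_model(n);f=210/np.tan(np.radians(m["fovy"])/2)
    K=np.array([[f,0,m["cx"]],[0,f,m["cy"]],[0,0,1]]);return K,np.array(m["D"],float),np.array(m["cam_to_world"])
def ray(mm,uv):
    K,D,T=mm
    p=cv2.undistortPoints(np.array(uv,float).reshape(-1,1,2),K,D).reshape(-1,2)
    d=np.c_[p,np.ones(len(p))]@T[:3,:3].T
    return T[:3,3],d
def atz(mm,uv,z):
    o,d=ray(mm,uv);return o+d*((z-o[2])/d[:,2])[:,None]
def proj(mm,P):
    K,D,T=mm;Ti=np.linalg.inv(T)
    return cv2.projectPoints(np.array(P,float).reshape(-1,1,3),cv2.Rodrigues(Ti[:3,:3])[0],Ti[:3,3],K,D)[0].reshape(-1,2)
E
python3 - <<'E'
from h import *
for n,crops in {"top":[(200,180,390,280,4),(130,195,200,305,5)],"scene":[(160,160,350,310,4),(260,120,370,185,7)]}.items():
    im=cv2.imread(f"pics/a_{n}.png")
    for i,(a,b,c,d,k) in enumerate(crops):
        cv2.imwrite(f"pics/b_{n}{i}.png",cv2.resize(im[b:d,a:c],None,fx=k,fy=k,interpolation=cv2.INTER_CUBIC))
for n in ["top","scene"]:
    mm=model(n)
    for t in ["box","key_grip","block","stone_mid","bowl","mug","jar"]:
        r=look_for(n,t);print(n,t,[(np.round(x["box"]).tolist(),round(x["score"],2)) for x in r[:4]])
E
```

```text
top box [([218.0, 195.0, 369.0, 267.0], 0.87)]
top key_grip [([151.0, 280.0, 164.0, 297.0], 0.56), ([149.0, 243.0, 166.0, 260.0], 0.46)]
top block [([139.0, 234.0, 180.0, 271.0], 0.63)]
top stone_mid [([239.0, 207.0, 288.0, 240.0], 0.72)]
top bowl [([179.0, 120.0, 226.0, 166.0], 0.84)]
top mug [([391.0, 242.0, 420.0, 275.0], 0.65)]
top jar [([316.0, 137.0, 343.0, 166.0], 0.97), ([148.0, 246.0, 165.0, 262.0], 0.58), ([213.0, 192.0, 368.0, 270.0], 0.33)]
scene box [([174.0, 170.0, 335.0, 301.0], 0.95)]
scene key_grip [([272.0, 131.0, 286.0, 159.0], 0.61), ([348.0, 140.0, 360.0, 172.0], 0.56), ([307.0, 131.0, 318.0, 157.0], 0.54)]
scene block [([287.0, 147.0, 334.0, 178.0], 0.64)]
scene stone_mid [([253.0, 178.0, 308.0, 218.0], 0.9)]
scene bowl [([374.0, 185.0, 434.0, 226.0], 0.91)]
scene mug [([113.0, 276.0, 154.0, 330.0], 0.72)]
scene jar [([300.0, 268.0, 337.0, 324.0], 0.81)]
```

View pics/b_top0.png

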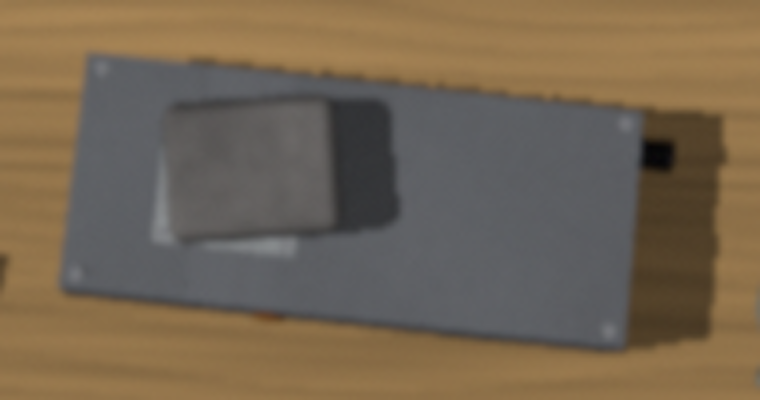

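View pics/b_top1.png

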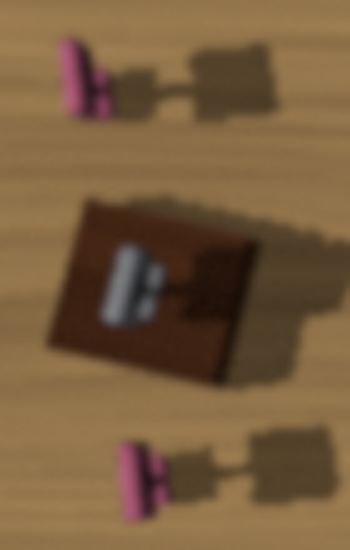

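View pics/b_scene0.png

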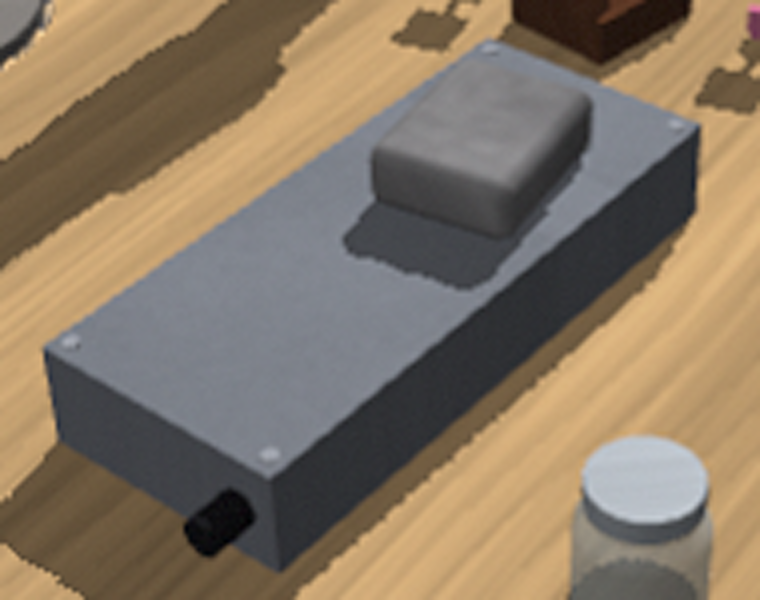

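View pics/b_scene1.png

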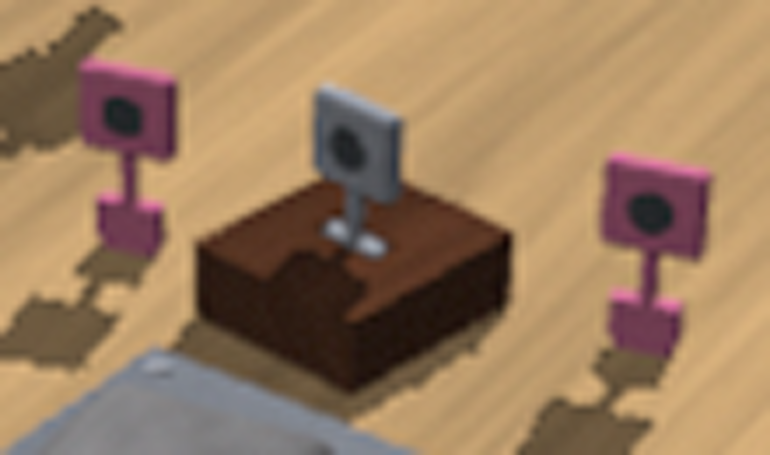

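```bash
cat > fit.py <<'E'
from h import *
from scipy.optimize import least_squares
def up(p,k,o): return (np.array(p,float)+.5)/k-.5+np.array(o)
mt,ms=model("top"),model("scene")
def fit(P,ut,it,us,i_s,x0):
    P=np.array(P,float)
    def W(q):
        c,s=np.cos(q[2]),np.sin(q[2]);return np.c_[q[0]+c*P[:,0]-s*P[:,1],q[1]+s*P[:,0]+c*P[:,1],P[:,2]]
    def res(q):
        w=W(q);r=[]
        if len(it): r.append((proj(mt,w[it])-ut).ravel())
        if len(i_s): r.append((proj(ms,w[i_s])-us).ravel())
        return np.concatenate(r)
    s=least_squares(res,x0,x_scale=[10,10,.1]);return s.x,s.fun
E
cat > m1.py <<'E'
from fit import *
# order ++, +-, --, -+
bt=up([[88,55],[640,110],[625,350],[63,292]],4,(200,180)); bs=up([[700,127],[270,478],[45,350],[488,42]],4,(160,160))
P=[[85,200,70],[85,-200,70],[-85,-200,70],[-85,200,70]]
a=[0,1,2,3]
for t,s in ((a,a),(a,[]),([],a)):
    x,f=fit(P,bt,t,bs,s,[600,0,0]);print("box",x,np.degrees(x[2]),np.round(f,1))
kt=up([[88,200],[258,240],[220,383],[48,348]],5,(130,195)); ks=up([[512,235],[352,322],[197,245]],7,(260,120))
P=[[45,50,36],[45,-50,36],[-45,-50,36],[-45,50,36]]
for t,s in ((a,[0,1,2]),(a,[]),([],[0,1,2])):
    x,f=fit(P,kt,t,ks,s,[550,300,0]);print("block",x,np.degrees(x[2]),np.round(f,1))
print(atz(mt,[[0,0]],0))
# stone corners (top face ~ z 110)
st=up([[168,104],[330,99],[334,228],[178,240]],4,(200,180))
print("stone", np.round(atz(mt,st,105),1), atz(mt,st,105).mean(0))
print("bowl",atz(mt,[[203,143]],55),"mug",atz(mt,[[407,257]],80),"jar",atz(mt,[[331,150]],90))
print("keybow top",atz(mt,up([[127,250],[110,325]],5,(130,195)),112))
E
python3 m1.py
```

```text
box [ 5.21806480e+02 -8.12618099e+01 -7.45666187e-02] -4.2723525461821525 [-0.  -0.5  1.   0.   0.3 -0.6 -0.9 -0.7  0.  -0.9  0.3  0.4 -0.9 -0.5
 -0.6 -1.2]
box [ 5.20532860e+02 -8.11031432e+01 -7.14096399e-02] -4.091470984335145 [-0.2  0.1  0.8  0.2  0.3 -0.4 -0.9  0. ]
box [ 5.23297104e+02 -8.20652086e+01 -7.81721113e-02] -4.478932053406844 [ 0.6 -0.4  0.3  0.8 -0.8 -0.3 -0.  -0.9]
block [ 4.46996361e+02  2.84892191e+02 -1.92600501e-01] -11.035195855340953 [ 0.2 -0.7 -0.4 -1.1 -0.5  0.9  0.3  0.1 -0.  -0.3  0.   0.3 -0.9  0. ]
block [ 4.46444768e+02  2.84547139e+02 -1.90826595e-01] -10.93355849585538 [ 0.3 -0.5 -0.3 -0.9 -0.4  1.   0.4  0.3]
block [ 4.48003081e+02  2.85535105e+02 -2.08593153e-01] -11.951507312453217 [ 0.4 -0.2  0.1  0.2 -0.5 -0.2]
[[1266.8631038   887.60839946    0.        ]]
stone [[580.1  51.1 105. ]
 [586.9 -61.2 105. ]
 [497.  -66.2 105. ]
 [485.7  40.7 105. ]] [537.44149031  -8.91360403 105.        ]
bowl [[772.50825011 175.04983586  55.        ]] mug [[ 451.71593372 -416.30421776   80.        ]] jar [[ 752.19931669 -198.23118874   90.        ]]
keybow top [[464.23898568 283.16228642 112.        ]
 [423.15433945 289.85774482 112.        ]]
```

```bash
python3 - <<'E'
from h import *
ms=model("scene");mt=model("top")
print("pots base at z0 (scene)",np.round(atz(ms,[[343,78],[430,95],[365,68],[320,68]],0)))
print("rims top cam z150",np.round(atz(mt,[[20,205],[58,205],[0,325],[25,325]],150)))
print("TCP in scene",proj(ms,[read_state()["eef_pos"]]))
Rm=R.from_quat(read_state()["ee_rot"]).as_matrix();print(Rm.round(4))
print(model("wrist")[2].round(3), read_state()["eef_pos"])
E
```

```text
pots base at z0 (scene) [[ 225.  917.    0.]
 [ 573.  950.    0.]
 [ 252. 1060.   -0.]
 [  96.  960.    0.]]
rims top cam z150 [[557. 650. 150.]
 [560. 545. 150.]
 [237. 672. 150.]
 [240. 604. 150.]]
TCP in scene [[294.46577978  41.02187023]]
[[ 2.376e-01 -0.000e+00 -9.714e-01]
 [ 9.714e-01  1.000e-04  2.376e-01]
 [ 1.000e-04 -1.000e+00  0.000e+00]]
[[ 2.38000e-01  9.32000e-01  2.74000e-01  8.43580e+01]
 [ 9.71000e-01 -2.28000e-01 -6.70000e-02  6.73693e+02]
 [-0.00000e+00  2.82000e-01 -9.59000e-01  3.85144e+02]
 [ 0.00000e+00  0.00000e+00  0.00000e+00  1.00000e+00]] [160.34498862 655.72410252 211.39505923]
```

Call:
{"method": "jog_arm", "body": {
  "commands": [
    [[-12,0,-13],[0,0,0]],
    [[-23,0,-25],[0,0,0]],
    [[-24,0,-25],[0,0,0]],
    [[-24,0,-25],[0,0,0]],
    [[-24,0,-25],[0,0,0]],
    [[-24,0,-25],[0,0,0]],
    [[-24,0,-25],[0,0,0]],
    [[-24,0,-25],[0,0,0]],
    [[-24,0,-25],[0,0,0]],
    [[-24,0,-25],[0,0,0]],
    [[-24,0,-25],[0,0,0]],
    [[-24,0,-26],[0,0,0]],
    [[-24,0,-26],[0,0,0]],
    [[-24,0,-26],[0,0,0]],
    [[-24,0,-26],[0,0,0]],
    [[-24,0,-26],[0,0,0]],
    [[-24,0,-26],[0,0,0]],
    [[-24,0,-26],[0,0,0]],
    [[-24,0,-26],[0,0,0]],
    [[-24,0,-26],[0,0,0]]
  ],
  "grip": 110
}}

```text
clock: 2.52
eef_pos: [533.0, 82.5, 211.7]
ee_rot: [0.556, 0.437, -0.436, -0.556]
contact_force: [-0.2, 0.2, -0.0]
grip_width: 50.3
```

```bash
python3 - <<'E'
from h import *
s=read_state();print(s["joints"],s["eef_pos"])
E
```

```text
[-0.56725384  0.25879061  0.35774198  1.90042763 -0.10696583  1.00004661
  1.16856051] [532.96246549  82.49977823 211.65589455]
```

Call:
{"method": "jog_arm", "body": {
  "commands": [
    [[0,0,0],[0,4,0]],
    [[0,0,0],[0,7,0]],
    [[0,0,0],[0,7,0]],
    [[0,0,0],[0,7,0]],
    [[0,0,0],[0,7,0]],
    [[0,0,0],[0,7,0]],
    [[0,0,0],[0,7,0]],
    [[0,0,0],[0,7,0]],
    [[0,0,0],[0,7,0]],
    [[0,0,0],[0,7,0]],
    [[0,0,0],[0,7,0]],
    [[0,0,0],[0,4.5,0]],
    [[0,0,0],[0,2,0]],
    [[4,0,0],[0,0,0]],
    [[4,20,0],[0,0,0]],
    [[0,30,0],[0,0,0]],
    [[0,25,0],[0,0,0]],
    [[0,8,0],[0,0,0]],
    [[0,0,0],[0,0,0]]
  ]
}}

```text
clock: 4.1
eef_pos: [538.9, 83.1, 126.6]
ee_rot: [0.707, -0.027, 0.025, -0.706]
contact_force: [-0.3, 0.9, 0.4]
grip_width: 49.8
```

```bash
python3 - <<'E'
from h import *
s=read_state();print(s["clock"],s["joints"],s["eef_pos"],s["contact_force"]);Rm=R.from_quat(s["ee_rot"]).as_matrix();print(Rm.round(3))
for n in ["scene","wrist","top"]:
    im=read_camera(n);cv2.imwrite(f"pics/c_{n}.png",im)
E
```

```text
4.1 [-0.71051012  0.41097238  0.56192818  1.97393294 -0.28905412  0.83947083
 -0.06326454] [538.8768831   83.11350518 126.60992713] [-0.26153184  0.89602774  0.38003828]
[[ 0.997 -0.004  0.073]
 [-0.073 -0.001  0.997]
 [-0.004 -1.    -0.002]]
```

View pics/c_scene.png

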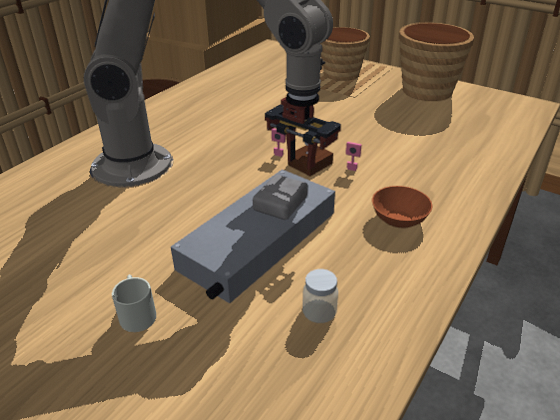

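View pics/c_wrist.png

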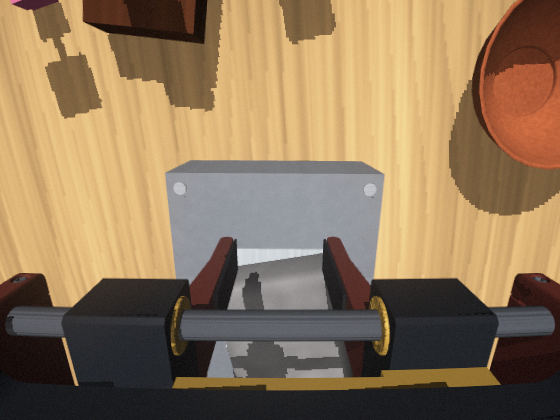

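```bash
python3 - <<'E'
from h import *
mm=model("wrist")
print(proj(mm,[[538.9,83,101],[538.9+25,83,101],[580,51,105],[486,41,105]]))
print(atz(mm,[[325,254],[237,268],[325,262]],108).round(1), "box corners",atz(mm,[[189,163],[363,161],[169,177],[382,175]],70).round(1), atz(mm,[[180,188],[370,189]],70).round(1), "plate edge +y",atz(mm,[[240,249],[322,249]],72).round(1))
E
python3 - <<'E'
import sys;sys.path.insert(0,'.')
from h import *
im=cv2.imread('pics/c_wrist.png');cv2.imwrite('pics/d1.png',cv2.resize(im[140:400,150:410],None,fx=2.3,fy=2.3,interpolation=cv2.INTER_CUBIC))
E
```

```text
[[277.27653201 229.88527304]
 [312.47063973 227.40035084]
 [337.02977028 268.95522937]
 [210.67240065 289.38854446]]
[[571.2  65.1 108. ]
 [508.2  58.8 108. ]
 [571.   58.8 108. ]] box corners [[474.1 131.   70. ]
 [607.9 122.6  70. ]
 [456.7 121.4  70. ]
 [622.8 110.5  70. ]] [[463.9 112.   70. ]
 [613.5 100.   70. ]] plate edge +y [[505.8  57.4  72. ]
 [573.5  52.3  72. ]]
```

View pics/d1.png

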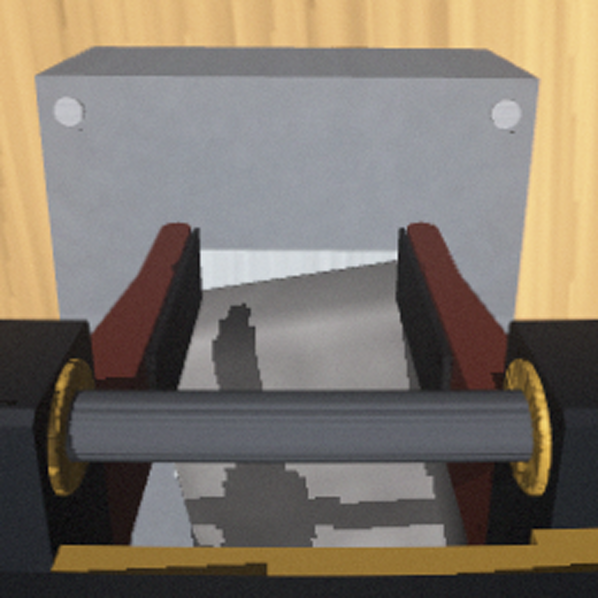

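```bash
python3 - <<'E'
from fit import *
st=up([[160,150],[152,240],[295,255]],4,(200,180))
print(atz(mt,st,72).round(1)); 
e=up([[75,170]],4,(200,180)); print("box +y edge",atz(mt,e,70))
ct=cv2.imread('pics/c_top.png');cv2.imwrite('pics/d2.png',cv2.resize(ct[180:290,130:330],None,fx=4,fy=4,interpolation=cv2.INTER_CUBIC))
E
```

```text
[[552.5  57.5  72. ]
 [488.4  60.7  72. ]
 [480.7 -40.2  72. ]]
box +y edge [[536.74652197 117.30024156  70.        ]]
```

View pics/d2.png

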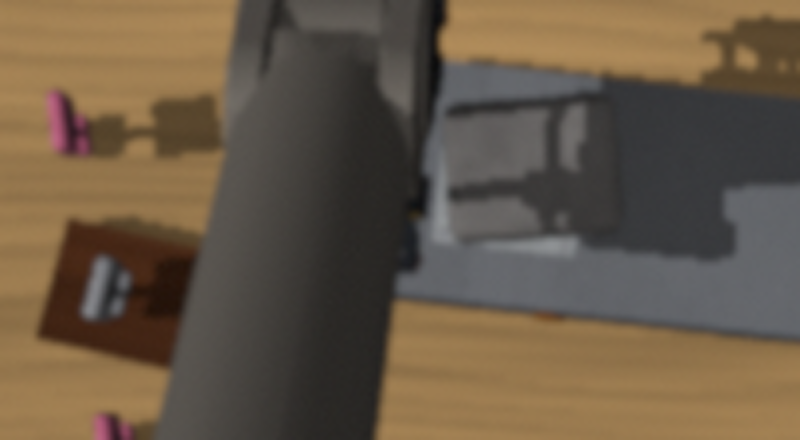

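Call:
{"method": "jog_arm", "body": {
  "commands": [
    [[0,0,5],[0,0,0]],
    [[0,0,5],[0,0,0]],
    [[0,7,0],[0,0,0]],
    [[0,8,0],[0,0,0]],
    [[0,0,0],[0,0,0]]
  ]
}}

```text
clock: 4.67
eef_pos: [539.8, 93.5, 111.9]
ee_rot: [0.707, -0.027, 0.025, -0.706]
contact_force: [0.3, 0.2, -0.2]
grip_width: 49.3
```

Call:
{"method": "jog_arm", "body": {
  "commands": [
    [[0,5,0],[0,0,0]],
    [[0,4,0],[0,0,0]],
    [[0,0,-6],[0,0,0]],
    [[0,0,-6],[0,0,0]],
    [[0,0,-6],[0,0,0]],
    [[0,0,-6],[0,0,0]],
    [[0,0,-6],[0,0,0]],
    [[0,0,-8],[0,0,0]],
    [[0,0,-8],[0,0,0]],
    [[0,0,-8],[0,0,0]],
    [[0,0,-8],[0,0,0]],
    [[0,0,-8],[0,0,0]],
    [[0,0,-8],[0,0,0]],
    [[0,0,-8],[0,0,0]],
    [[0,0,-6],[0,0,0]],
    [[0,0,0],[0,0,0]]
  ]
}}

```text
clock: 6.0
eef_pos: [533.9, -0.1, 104.4]
ee_rot: [0.707, -0.027, 0.027, -0.706]
contact_force: [0.2, 0.0, 0.3]
grip_width: 49.8
```

```bash
python3 - <<'E'
from h import *
s=read_state();print(s["clock"],s["eef_pos"],s["contact_force"])
for n in ["scene"]:
    im=read_camera(n);cv2.imwrite(f"pics/e_{n}.png",im)
E
```

```text
6.0 [ 5.33885933e+02 -1.21420891e-01  1.04413201e+02] [0.18807214 0.00597088 0.34976425]
```

View pics/e_scene.png

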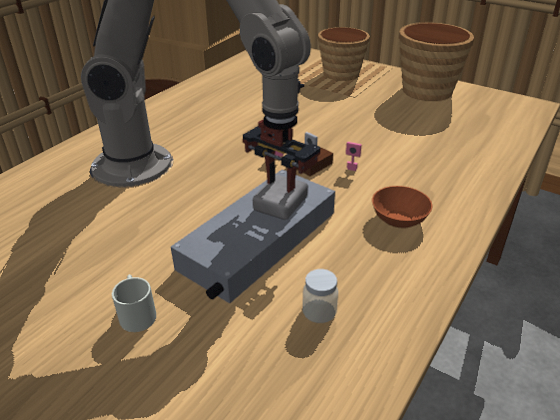

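```bash
python3 - <<'E'
from h import *
im=cv2.imread('pics/e_scene.png');cv2.imwrite('pics/e1.png',cv2.resize(im[110:270,200:350],None,fx=4,fy=4,interpolation=cv2.INTER_CUBIC))
print(proj(model("scene"),[[533.9-38,-.1,79],[533.9+38,-.1,79],[533.9,-.1,104]]))
im=read_camera("wrist");cv2.imwrite(f"pics/e_w.png",im)
E
```

```text
[[268.16638147 193.55938706]
 [294.3010938  203.29898152]
 [280.98725466 189.86989446]]
```

View pics/e1.png

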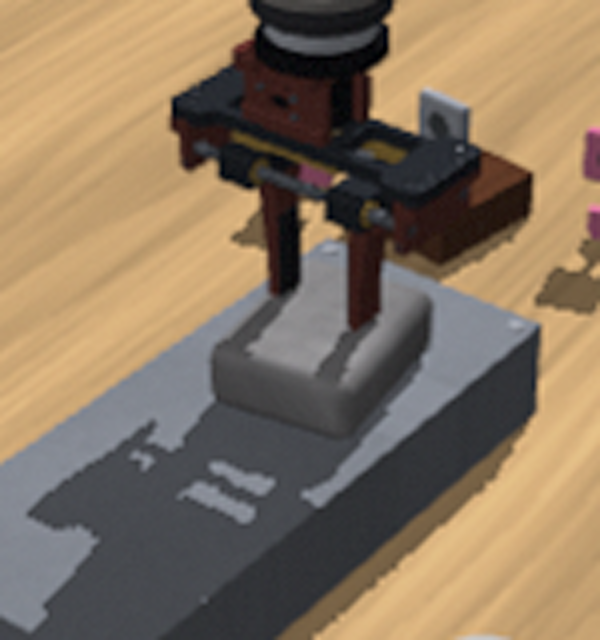

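View pics/e_w.png

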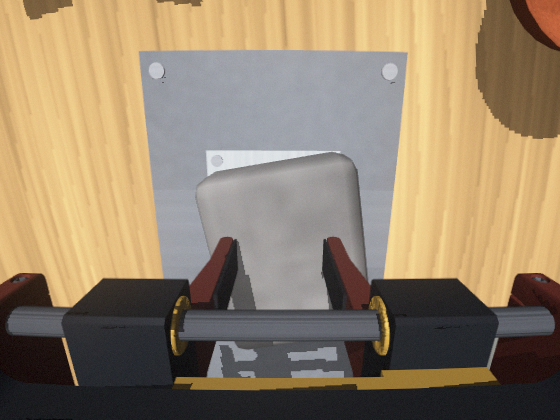

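```bash
python3 - <<'E'
from h import *
ms=model("scene");mw=model("wrist")
def tri(a,b):
    o1,d1=ray(ms,[a]);o2,d2=ray(mw,[b]);d1=d1[0]/np.linalg.norm(d1);d2=d2[0]/np.linalg.norm(d2)
    A=np.c_[d1,-d2];t=np.linalg.lstsq(A,o2-o1,rcond=None)[0];p=o1+d1*t[0];q=o2+d2*t[1];return ((p+q)/2).round(1),np.linalg.norm(p-q).round(1)
print(tri((200+298/4,110+292/4),(237,240)),tri((200+350/4,110+320/4),(324,240)))
for z in (79,90,100,110,115,120): print(z,proj(ms,[[508.9,-.1,z],[558.9,-.1,z]]).round(1).tolist(),proj(mw,[[508.9,-.1,z],[558.9,-.1,z]]).round(1).tolist())
E
```

```text
(array([508.6,   9.5, 109.5]), np.float64(0.4)) (array([556.2,   3. , 109.4]), np.float64(9.6))
79 [[272.5, 195.2], [289.7, 201.6]] [[245.1, 235.5], [316.3, 230.5]]
90 [[272.5, 191.5], [289.7, 197.9]] [[243.3, 241.7], [318.2, 236.5]]
100 [[272.4, 188.1], [289.8, 194.4]] [[241.5, 247.9], [320.0, 242.5]]
110 [[272.3, 184.7], [289.8, 191.0]] [[239.5, 254.8], [322.1, 249.1]]
115 [[272.3, 182.9], [289.8, 189.2]] [[238.4, 258.5], [323.3, 252.7]]
120 [[272.3, 181.2], [289.8, 187.5]] [[237.3, 262.4], [324.4, 256.5]]
```

Call:
{"method": "jog_arm", "body": {
  "commands": [
    [[0,-6,0],[0,0,0]],
    [[0,0,10],[0,0,0]],
    [[0,0,16],[0,0,0]],
    [[0,0,16],[0,0,0]],
    [[0,0,16],[0,0,0]],
    [[0,0,16],[0,0,0]],
    [[0,0,16],[0,0,0]],
    [[0,3,8],[0,0,0]],
    [[0,3,0],[0,0,0]],
    [[0,0,0],[0,0,0]],
    [[0,0,0],[0,0,0]]
  ]
}}

```text
clock: 7.02
eef_pos: [541.0, 98.4, 104.1]
ee_rot: [0.707, -0.027, 0.026, -0.706]
contact_force: [-0.6, -0.0, 0.1]
grip_width: 50.1
```

```bash
python3 - <<'E'
from h import *
s=read_state();print(s["clock"],s["joints"],s["eef_pos"],s["contact_force"])
ms=model("scene");mw=model("wrist")
im=read_camera("scene");cv2.imwrite(f"pics/f_s.png",cv2.resize(im[90:230,230:380],None,fx=4,fy=4,interpolation=cv2.INTER_CUBIC))
e=s["eef_pos"]
for dz in (-25,-10,0,10): 
  p=[[e[0]-25,e[1]+2,e[2]+dz],[e[0]+25,e[1]-2,e[2]+dz]]
  print(dz,((proj(ms,p)-[230,90])*4).round().tolist())
E
```

```text
7.0167 [-0.71507625  0.4487821   0.53968048  1.98134778 -0.31686796  0.79480572
 -0.06908959] [540.98674035  98.43562405 104.08860569] [-0.59792001 -0.00064127  0.11322745]
-25 [[267.0, 349.0], [330.0, 375.0]]
-10 [[267.0, 329.0], [331.0, 355.0]]
0 [[267.0, 316.0], [332.0, 342.0]]
10 [[267.0, 302.0], [332.0, 328.0]]
```

View pics/f_s.png

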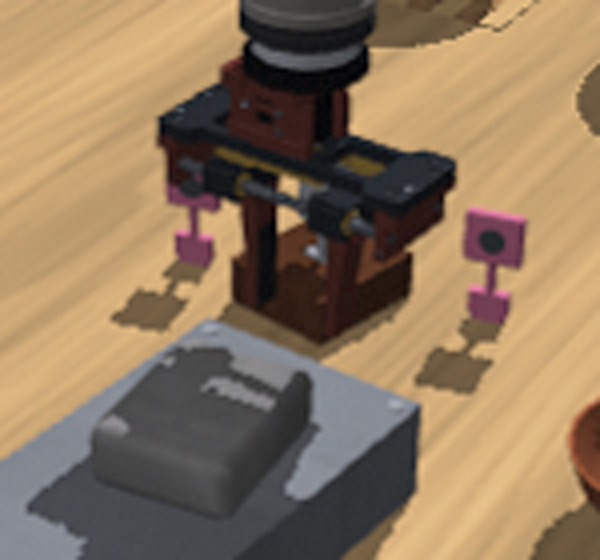

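Call:
{"method": "jog_arm", "body": {
  "commands": [
    [[0,8,0],[0,0,0]],
    [[0,10,0],[0,0,0]],
    [[0,8,0],[0,0,0]],
    [[0,4,0],[0,0,0]],
    [[0,2,0],[0,0,0]],
    [[0,0,0],[0,0,0]],
    [[0,1,0],[0,0,0]],
    [[0,1,0],[0,0,0]],
    [[0,0,0],[0,0,0]]
  ]
}}

```text
clock: 7.82
eef_pos: [541.4, 99.5, 70.5]
ee_rot: [-0.707, 0.026, -0.026, 0.707]
contact_force: [0.2, -0.4, 0.5]
grip_width: 50.0
```

Call:
{"method": "jog_arm", "body": {
  "commands": [
    [[0,1,0],[0,0,0]],
    [[0,1,0],[0,0,0]],
    [[0,1,0],[0,0,0]],
    [[0,0,0],[0,0,0]]
  ]
}}

```text
clock: 8.15
eef_pos: [541.2, 99.4, 67.2]
ee_rot: [0.707, -0.026, 0.026, -0.707]
contact_force: [-0.4, 0.2, 0.5]
grip_width: 49.9
```

Call:
{"method": "jog_arm", "body": {
  "commands": [
    [[0,1,0],[0,0,0]],
    [[0,1,0],[0,0,0]],
    [[0,0,0],[0,0,0]]
  ]
}}

```text
clock: 8.4
eef_pos: [541.2, 99.3, 65.1]
ee_rot: [0.707, -0.026, 0.026, -0.707]
contact_force: [-0.3, -0.0, 0.5]
grip_width: 49.6
```

Call:
{"method": "jog_arm", "body": {
  "commands": [
    [[0,1,0],[0,0,0]],
    [[0,1,0],[0,0,0]],
    [[0,0,0],[0,0,0]]
  ]
}}

```text
clock: 8.65
eef_pos: [541.2, 99.4, 63.1]
ee_rot: [0.707, -0.026, 0.026, -0.707]
contact_force: [-0.7, -0.5, 0.1]
grip_width: 50.0
```

Call:
{"method": "jog_arm", "body": {
  "commands": [
    [[0,1,0],[0,0,0]],
    [[0,1,0],[0,0,0]],
    [[0,0,0],[0,0,0]]
  ]
}}

```text
clock: 8.9
eef_pos: [541.2, 99.4, 61.1]
ee_rot: [0.707, -0.026, 0.026, -0.707]
contact_force: [0.9, -0.8, -0.3]
grip_width: 49.9
```

Call:
{"method": "jog_arm", "body": {
  "commands": [
    [[0,1,0],[0,0,0]],
    [[0,1,0],[0,0,0]],
    [[0,0,0],[0,0,0]]
  ]
}}

```text
clock: 9.15
eef_pos: [541.3, 99.4, 59.2]
ee_rot: [0.707, -0.026, 0.026, -0.707]
contact_force: [0.4, -0.9, -0.4]
grip_width: 50.2
```

```bash
python3 - <<'E'
from h import *
s=read_state();print(s["clock"],s["joints"],s["eef_pos"],s["contact_force"])
ms=model("scene");mw=model("wrist")
im=read_camera("scene");cv2.imwrite(f"pics/g_s.png",cv2.resize(im[90:230,230:380],None,fx=4,fy=4,interpolation=cv2.INTER_CUBIC))
E
```

```text
9.15 [-0.67754731  0.51666157  0.49484479  2.0054749  -0.36953872  0.70681986
 -0.02639617] [541.33427591  99.36659123  59.23267822] [ 0.42635721 -0.86299701 -0.40185979]
```

View pics/g_s.png

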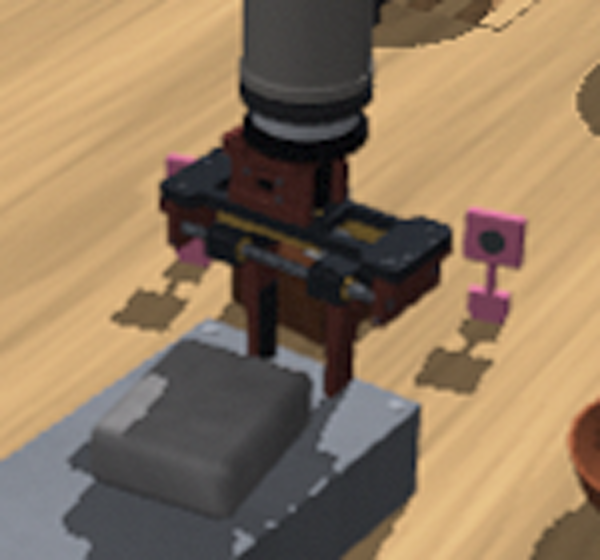

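Call:
{"method": "jog_arm", "body": {
  "commands": [
    [[0,1,0],[0,0,0]],
    [[0,1,0],[0,0,0]],
    [[0,0,0],[0,0,0]]
  ]
}}

```text
clock: 9.45
eef_pos: [541.4, 99.4, 59.0]
ee_rot: [-0.706, 0.026, -0.026, 0.707]
contact_force: [-7.1, -0.6, 19.8]
grip_width: 49.9
```

Call:
{"method": "jog_arm", "body": {
  "commands": [
    [[0,1,0],[0,0,0]],
    [[0,1,0],[0,0,0]],
    [[0,0,0],[0,0,0]]
  ]
}}

```text
clock: 9.7
eef_pos: [541.4, 99.4, 58.9]
ee_rot: [-0.706, 0.027, -0.026, 0.708]
contact_force: [-14.3, -1.8, 40.9]
grip_width: 50.1
```

Call:
{"method": "jog_arm", "body": {
  "commands": [
    [[0,1,0],[0,0,0]],
    [[0,1,0],[0,0,0]],
    [[0,0,0],[0,0,0]]
  ]
}}

```text
clock: 9.95
eef_pos: [541.5, 99.5, 58.7]
ee_rot: [-0.705, 0.027, -0.026, 0.708]
contact_force: [-21.3, -1.5, 63.7]
grip_width: 49.6
```

Call:
{"method": "jog_arm", "body": {
  "commands": [
    [[0,-6,0],[0,0,0]],
    [[0,-8,0],[0,0,0]],
    [[0,0,-6],[0,0,0]],
    [[0,0,-8],[0,0,0]],
    [[0,0,-8],[0,0,0]],
    [[0,0,-6],[0,0,0]],
    [[0,0,-6],[0,0,0]],
    [[0,0,-6],[0,0,0]],
    [[0,0,-8],[0,0,0]],
    [[0,0,-8],[0,0,0]],
    [[0,0,-8],[0,0,0]],
    [[0,0,-8],[0,0,0]],
    [[0,0,-8],[0,0,0]],
    [[0,0,-6],[0,0,0]],
    [[0,0,0],[0,0,0]]
  ]
}}

```text
clock: 11.2
eef_pos: [534.7, 11.7, 67.5]
ee_rot: [0.707, -0.027, 0.027, -0.706]
contact_force: [0.3, -0.5, 0.1]
grip_width: 49.4
```

```bash
python3 - <<'E'
from h import *
s=read_state();print(s["clock"],s["eef_pos"],s["contact_force"])
im=read_camera("scene");cv2.imwrite(f"pics/i_s.png",cv2.resize(im[110:310,160:380],None,fx=3,fy=3,interpolation=cv2.INTER_CUBIC))
E
```

```text
11.2 [534.71709982  11.67976394  67.48186303] [ 0.31846078 -0.46471621  0.10421345]
```

View pics/i_s.png

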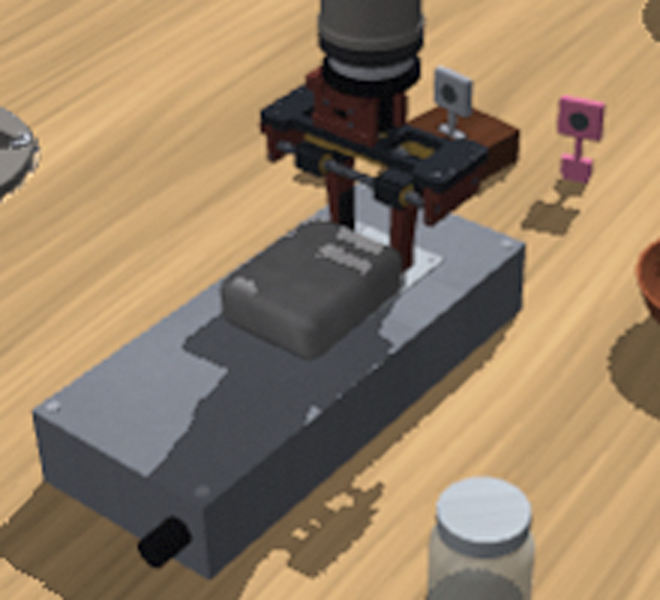

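Call:
{"method": "jog_arm", "body": {
  "commands": [
    [[0,0,-5],[0,0,0]],
    [[0,0,-8],[0,0,0]],
    [[0,0,-8],[0,0,0]],
    [[0,0,-8],[0,0,0]],
    [[0,0,-8],[0,0,0]],
    [[0,0,-8],[0,0,0]],
    [[0,0,-8],[0,0,0]],
    [[0,0,-8],[0,0,0]],
    [[0,0,-8],[0,0,0]],
    [[0,0,-8],[0,0,0]],
    [[0,0,-8],[0,0,0]],
    [[0,0,-6],[0,0,0]],
    [[0,0,-4],[0,0,0]],
    [[0,0,-2],[0,0,0]],
    [[0,0,0],[0,0,0]],
    [[0,0,8],[0,0,0]],
    [[0,0,8],[0,0,0]],
    [[0,-20,4],[0,0,0]],
    [[0,-30,0],[0,0,0]],
    [[0,-30,0],[0,0,0]]
  ]
}}

```text
clock: 12.92
eef_pos: [528.6, -61.7, 147.6]
ee_rot: [0.707, -0.026, 0.025, -0.706]
contact_force: [1.1, -0.1, 0.6]
grip_width: 49.8
```

```bash
python3 - <<'E'
from h import *
s=read_state();print(s["clock"],s["eef_pos"],s["contact_force"],s["joints"])
for n in ["scene","wrist"]:
    im=read_camera(n);cv2.imwrite(f"pics/j_{n}.png",im)
E
```

```text
12.9167 [528.61357832 -61.71652429 147.62197327] [ 1.11566018 -0.12951331  0.5866179 ] [-0.47269724  0.35893166  0.586107    1.98851202 -0.25626677  0.86889128
  0.17942744]
```

View pics/j_scene.png

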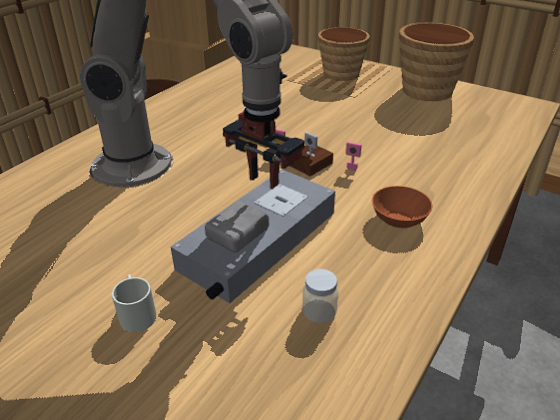

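View pics/j_wrist.png

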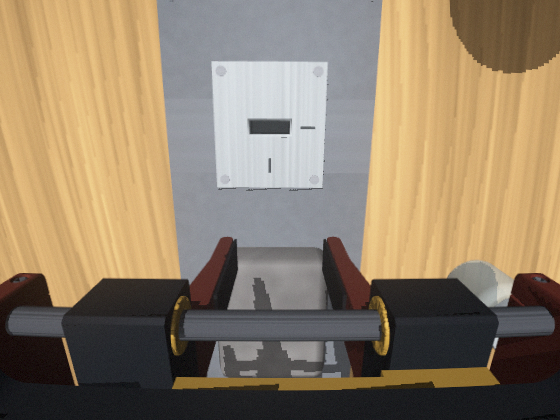

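```bash
python3 - <<'E'
from h import *
im=cv2.imread('pics/j_wrist.png');cv2.imwrite('pics/j1.png',cv2.resize(im[50:200,200:340],None,fx=4,fy=4,interpolation=cv2.INTER_CUBIC))
im=cv2.imread('pics/j_scene.png');cv2.imwrite('pics/j2.png',cv2.resize(im[165:235,230:345],None,fx=6,fy=6,interpolation=cv2.INTER_CUBIC))
E
```

```text
(no output)
```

View pics/j1.png

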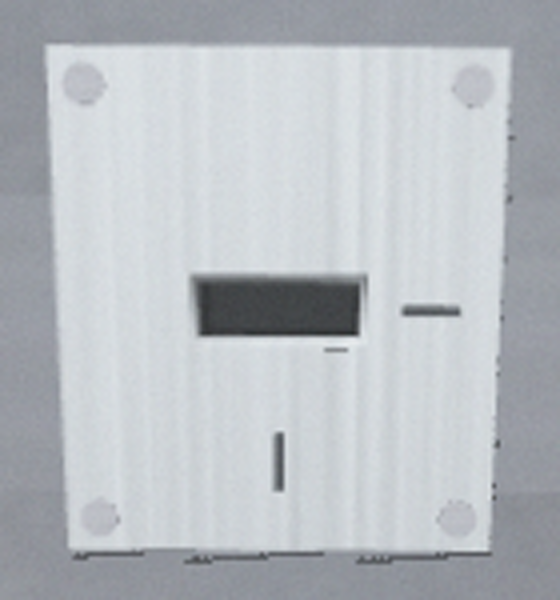

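View pics/j2.png

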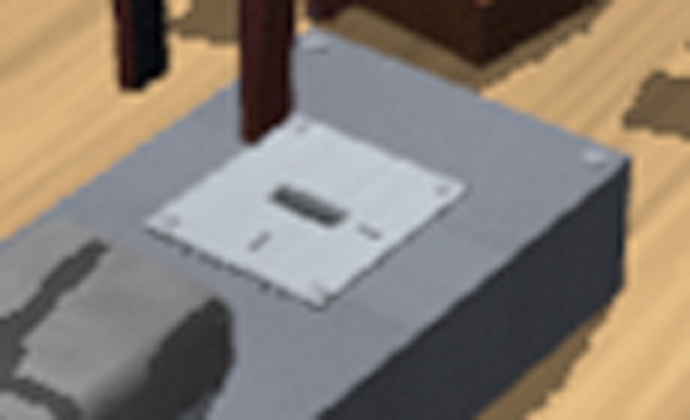

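```bash
python3 - <<'E'
from fit import *
mw=model("wrist")
p=up([[46,46],[512,48],[491,550],[68,550]],4,(200,50));P=atz(mw,p,72);print(P.round(1),P.mean(0).round(1), "w",np.linalg.norm(P[0]-P[1]),np.linalg.norm(P[1]-P[2]))
d=P[1]-P[0]+P[2]-P[3];print("yaw",np.degrees(np.arctan2(d[1],d[0])))
h=up([[189,274],[368,275],[361,338],[196,337]],4,(200,50));H=atz(mw,h,72);print(H.round(1),"hole wrist",H.mean(0).round(1))
q=up([[305,112],[467,187],[320,308],[147,225]],6,(230,165));Q=atz(ms,q,72);print(Q.round(1),"plate scene",Q.mean(0).round(1))
h=up([[285,185],[348,210],[334,229],[270,207]],6,(230,165));H=atz(ms,h,72);print(H.round(1),"hole scene",H.mean(0).round(1))
E
```

```text
[[488.5  59.5  72. ]
 [577.9  52.5  72. ]
 [570.1 -46.4  72. ]
 [480.2 -39.6  72. ]] [529.2   6.5  72. ] w 89.65722086057791 99.16437646841207
yaw -4.38794776632683
[[ 5.117e+02  1.490e+01  7.200e+01]
 [ 5.475e+02  1.200e+01  7.200e+01]
 [ 5.453e+02 -2.000e-01  7.200e+01]
 [ 5.119e+02  2.500e+00  7.200e+01]] hole wrist [529.1   7.3  72. ]
[[490.3  63.3  72. ]
 [577.1  52.7  72. ]
 [571.2 -49.2  72. ]
 [481.8 -40.4  72. ]] plate scene [530.1   6.6  72. ]
[[513.2  13.4  72. ]
 [544.7  12.5  72. ]
 [547.1  -1.8  72. ]
 [516.7  -3.   72. ]] hole scene [530.4   5.3  72. ]
```

Call:
{"method": "jog_arm", "body": {
  "commands": [
    [[-5,-10,14],[0,0,0]],
    [[-9,0,28],[0,0,0]],
    [[-9,0,28],[0,0,0]],
    [[-9,0,28],[0,0,0]],
    [[-9,0,28],[0,0,0]],
    [[-9,0,28],[0,0,0]],
    [[-9,0,28],[0,0,0]],
    [[-9,0,28],[0,0,0]],
    [[-9,0,28],[0,0,0]],
    [[-9,0,28],[0,0,0]],
    [[-9,0,28],[0,0,0]],
    [[-9,0,28],[0,0,0]],
    [[-3,0,17],[0,0,0]],
    [[0,0,0],[0,-4,0]],
    [[0,0,0],[0,-7,0]],
    [[0,0,0],[0,-7,0]],
    [[0,0,0],[0,-7,0]],
    [[0,0,0],[0,-7,0]],
    [[0,0,0],[0,-7,0]],
    [[0,0,0],[0,-7,0]]
  ],
  "grip": 0
}}

```text
clock: 14.68
eef_pos: [446.8, 283.5, 156.7]
ee_rot: [0.66, 0.254, -0.255, -0.66]
contact_force: [-0.1, -0.3, -0.1]
grip_width: 88.2
```

Call:
{"method": "jog_arm", "body": {
  "commands": [
    [[0,0,0],[0,-7,0]],
    [[0,0,0],[0,-7,0]],
    [[0,0,0],[0,-7,0]],
    [[0,0,0],[0,-7,0]],
    [[0,0,0],[0,-6,0]],
    [[0,0,0],[0,-3,0]],
    [[0,0,0],[0,0,0]]
  ]
}}

```text
clock: 15.27
eef_pos: [446.9, 283.3, 156.8]
ee_rot: [-0.546, -0.449, 0.45, 0.546]
contact_force: [-0.1, 0.4, -0.1]
grip_width: 87.4
```

```bash
python3 - <<'E'
from h import *
s=read_state();print(s["clock"],s["eef_pos"],s["contact_force"],s["joints"]);Rm=R.from_quat(s["ee_rot"]).as_matrix();print(Rm.round(3),np.degrees(np.arctan2(Rm[1,0],Rm[0,0])))
for n in ["scene","wrist","top"]:
    im=read_camera(n);cv2.imwrite(f"pics/k_{n}.png",im)
E
```

```text
15.2667 [446.93944256 283.33202384 156.80578478] [-0.09396805  0.39948487 -0.08525648] [-0.83142512  0.30227961  0.17934289  1.96819128 -0.06948695  0.87748232
  0.76183251]
[[ 0.192 -0.001 -0.981]
 [ 0.981 -0.     0.192]
 [-0.    -1.     0.001]] 78.9192746279266
```

View pics/k_wrist.png

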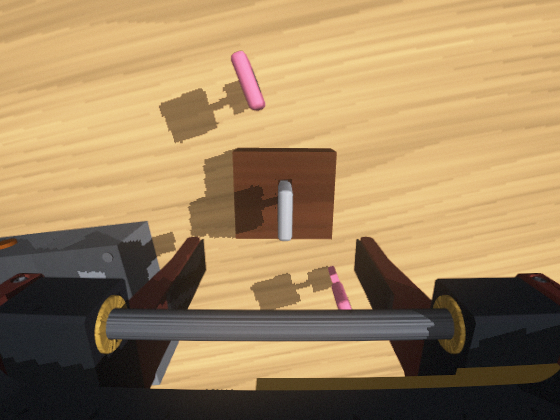

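View pics/k_top.png

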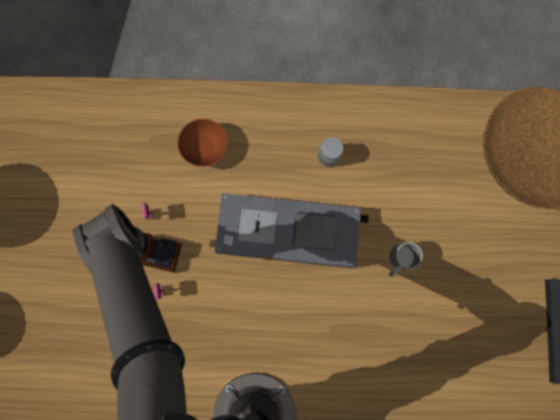

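View pics/k_scene.png

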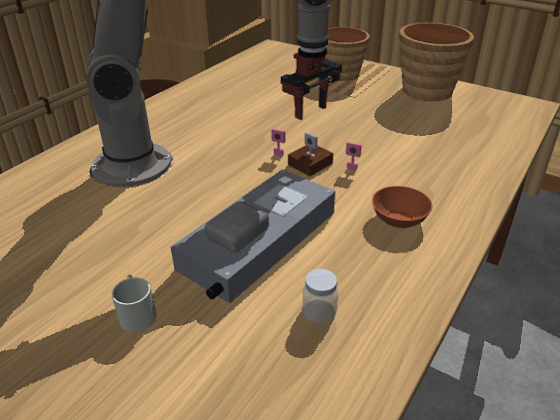

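```bash
python3 - <<'E'
from fit import *
im=cv2.imread('pics/k_wrist.png');cv2.imwrite('pics/k1.png',cv2.resize(im[140:250,220:345],None,fx=5,fy=5,interpolation=cv2.INTER_CUBIC))
E
```

```text
(no output)
```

View pics/k1.png

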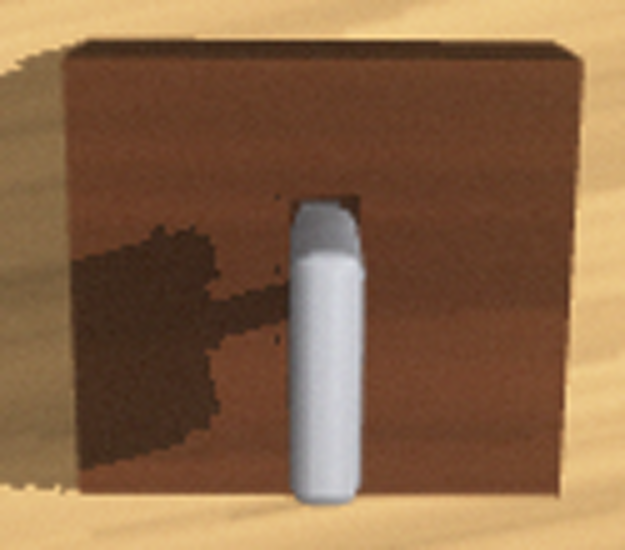

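```bash
python3 - <<'E'
from fit import *
mw=model("wrist");s=read_state();e=s["eef_pos"];Rm=R.from_quat(s["ee_rot"]).as_matrix()
k=atz(mw,up([[327,255],[325,500],[290,380],[362,380]],5,(220,140)),99);print(k.round(1),"mid",((k[0]+k[1])/2).round(1),"len",np.linalg.norm(k[0]-k[1]),"thick",np.linalg.norm(k[2]-k[3]))
d=k[0]-k[1];print("yaw key",np.degrees(np.arctan2(d[1],d[0])))
print("mid in tool",(Rm.T@((k[0]+k[1])/2-e)).round(1),(Rm.T@((k[2]+k[3])/2-e)).round(1))
b=atz(mw,up([[64,60],[583,60],[560,494],[79,492]],5,(220,140)),36);print("block",b.round(1),b.mean(0).round(1),[np.linalg.norm(b[i]-b[(i+1)%4]).round(1) for i in range(4)])
d=b[1]-b[0]+b[2]-b[3];print(np.degrees(np.arctan2(d[1],d[0])))
E
```

```text
[[426.3 291.   99. ]
 [466.7 282.8  99. ]
 [445.3 281.3  99. ]
 [447.5 292.6  99. ]] mid [446.5 286.9  99. ] len 41.28274441403773 thick 11.52795989579168
yaw key 168.48669324296742
mid in tool [ 3.6 58.   1.5] [ 3.6 58.   1.5]
block [[393.6 247.   36. ]
 [413.2 344.8  36. ]
 [501.2 327.   36. ]
 [481.  228.7  36. ]] [447.3 286.9  36. ] [np.float64(99.8), np.float64(89.8), np.float64(100.3), np.float64(89.3)]
78.53260561691641
```

Call:
{"method": "jog_arm", "body": {
  "commands": [
    [[1.8,8,0.5],[0,0.4,0]],
    [[1.8,15,0.5],[0,0,0]],
    [[0,15,0],[0,0,0]],
    [[0,15,0],[0,0,0]],
    [[0,15,0],[0,0,0]],
    [[0,15,0],[0,0,0]],
    [[0,12,0],[0,0,0]],
    [[0,7,0],[0,0,0]],
    [[0,3,0],[0,0,0]],
    [[0,0,0],[0,0,0]],
    [[0,0,0],[0,0,0]]
  ]
}}

```text
clock: 16.33
eef_pos: [447.6, 286.7, 52.6]
ee_rot: [0.548, 0.447, -0.446, -0.548]
contact_force: [0.4, 0.1, -0.3]
grip_width: 87.8
```

```bash
python3 - <<'E'
from h import *
s=read_state();print(s["clock"],s["eef_pos"],s["contact_force"],s["grip_width"])
for n in ["scene","wrist"]:
    im=read_camera(n);cv2.imwrite(f"pics/l_{n}.png",im[60:220,200:420] if n=="scene" else im)
E
```

```text
16.3333 [447.58953402 286.73985147  52.58546262] [ 0.39705312  0.14793364 -0.26547506] 87.802075216119
```

View pics/l_scene.png

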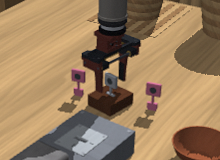

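View pics/l_wrist.png

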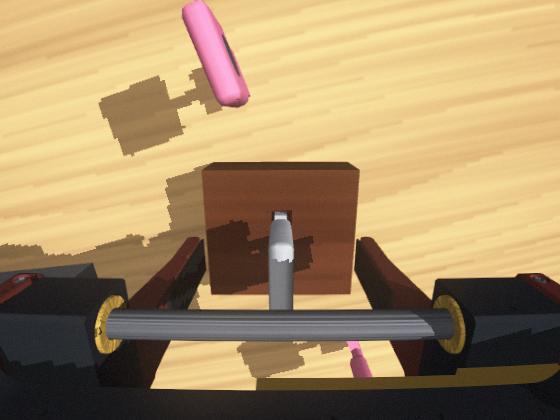

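Call:
{"method": "jog_arm", "body": {
  "commands": [
    [[0,0,0],[0,0,0]],
    [[0,0,0],[0,0,0]],
    [[0,0,0],[0,0,0]],
    [[0,0,0],[0,0,0]],
    [[0,0,0],[0,0,0]],
    [[0,0,0],[0,0,0]],
    [[0,0,0],[0,0,0]],
    [[0,0,0],[0,0,0]]
  ],
  "grip": 255,
  "grip_force": 45
}}

```text
clock: 17.1
eef_pos: [447.4, 286.5, 52.4]
ee_rot: [-0.548, -0.447, 0.447, 0.548]
contact_force: [0.2, -0.7, -0.1]
grip_width: 37.9
```

Call:
{"method": "jog_arm", "body": {
  "commands": [
    [[0,0,0],[0,0,0]],
    [[0,0,0],[0,0,0]],
    [[0,0,0],[0,0,0]],
    [[0,0,0],[0,0,0]],
    [[0,0,0],[0,0,0]],
    [[0,0,0],[0,0,0]]
  ]
}}

```text
clock: 17.6
eef_pos: [447.4, 286.5, 52.3]
ee_rot: [-0.548, -0.447, 0.447, 0.548]
contact_force: [0.6, -0.3, -0.5]
grip_width: 11.8
```

Call:
{"method": "jog_arm", "body": {
  "commands": [
    [[0,-5,0],[0,0,0]],
    [[0,-10,0],[0,0,0]],
    [[0,-15,0],[0,0,0]],
    [[0,-15,0],[0,0,0]],
    [[0,-15,0],[0,0,0]],
    [[0,-15,0],[0,0,0]],
    [[0,-15,0],[0,0,0]],
    [[0,-10,0],[0,0,0]],
    [[0,0,0],[0,0,0]]
  ]
}}

```text
clock: 18.35
eef_pos: [448.6, 287.4, 155.0]
ee_rot: [-0.548, -0.448, 0.445, 0.548]
contact_force: [0.5, -0.4, -0.6]
grip_width: 12.1
```

```bash
python3 - <<'E'
from h import *
s=read_state();print(s["clock"],s["eef_pos"],s["contact_force"],s["grip_width"])
Rm=R.from_quat(s["ee_rot"]).as_matrix();print(np.degrees(np.arctan2(Rm[1,0],Rm[0,0])))
im=read_camera("scene");cv2.imwrite(f"pics/m_s.png",cv2.resize(im[20:190,230:390],None,fx=4,fy=4,interpolation=cv2.INTER_CUBIC)[:600])
im=read_camera("wrist");cv2.imwrite(f"pics/m_w.png",im)
E
```

```text
18.35 [448.6358532  287.39964892 155.02122164] [ 0.51862451 -0.36874901 -0.64421362] 12.06093950853132
78.34810436463671
```

View pics/m_s.png

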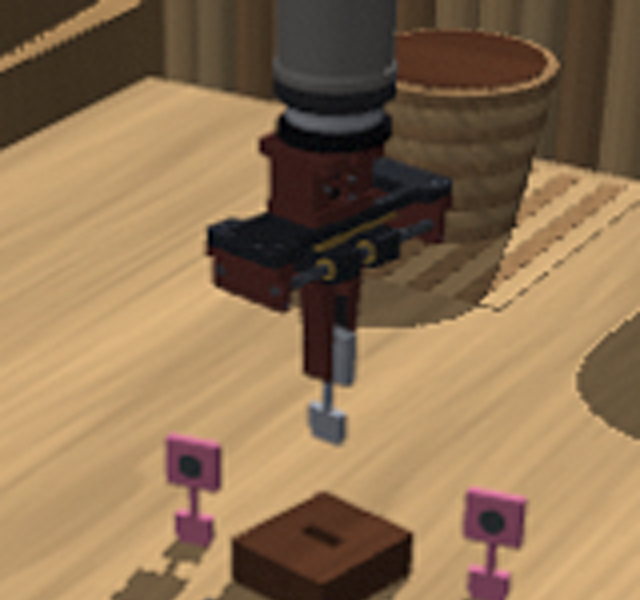

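View pics/m_w.png

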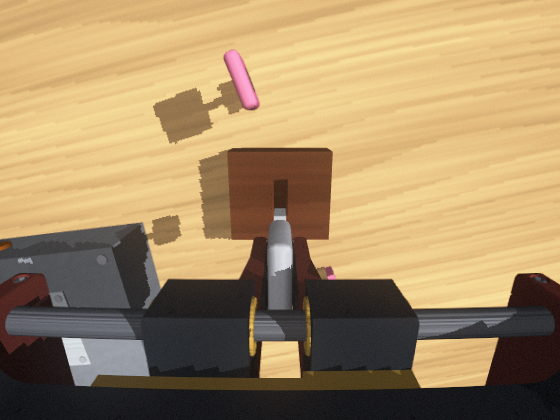

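Call:
{"method": "jog_arm", "body": {
  "commands": [
    [[-11,0,-5.5],[0,0,0]],
    [[-21.5,0,-11.4],[0,0,0]],
    [[-21.5,0,-11.4],[0,0,0]],
    [[-21.5,0,-11.4],[0,0,0]],
    [[-21.5,0,-11.4],[0,0,0]],
    [[-21.5,0,-11.4],[0,0,0]],
    [[-21.5,0,-11.4],[0,0,0]],
    [[-21.5,0,-11.4],[0,0,0]],
    [[-21.5,0,-11.4],[0,0,0]],
    [[-21.5,0,-11.4],[0,0,0]],
    [[-21.5,0,-11.4],[0,0,0]],
    [[-21.5,0,-11.4],[0,0,0]],
    [[-11,0,-5.5],[0,0,0]],
    [[0,0,0],[0,-3.6,0]],
    [[0,0,0],[0,-3.6,0]],
    [[0,0,0],[0,0,0]],
    [[0,0,0],[0,0,0]]
  ]
}}

```text
clock: 19.87
eef_pos: [528.0, 5.0, 151.5]
ee_rot: [-0.519, -0.479, 0.48, 0.52]
contact_force: [0.9, 0.3, -0.3]
grip_width: 12.0
```

```bash
python3 - <<'E'
from h import *
s=read_state();print(s["clock"],s["eef_pos"],s["contact_force"],s["grip_width"],s["joints"])
Rm=R.from_quat(s["ee_rot"]).as_matrix();print(Rm.round(4),np.degrees(np.arctan2(Rm[1,0],Rm[0,0])))
im=read_camera("scene");cv2.imwrite(f"pics/n_s.png",im);cv2.imwrite(f"pics/n_s1.png",cv2.resize(im[110:240,220:350],None,fx=4.5,fy=4.5,interpolation=cv2.INTER_CUBIC))
im=read_camera("wrist");cv2.imwrite(f"pics/n_w.png",im);cv2.imwrite(f"pics/n_w1.png",cv2.resize(im[120:320,180:380],None,fx=3,fy=3,interpolation=cv2.INTER_CUBIC))
E
```

```text
19.8667 [528.02676203   5.00209528 151.53264706] [ 0.93365389  0.30650293 -0.30648163] 11.993859902303807 [-0.35983878  0.31219228  0.28128769  1.98008953 -0.1119111   0.8656622
  1.47211315]
[[ 8.000e-02 -1.700e-03 -9.968e-01]
 [ 9.968e-01 -4.000e-04  8.000e-02]
 [-5.000e-04 -1.000e+00  1.700e-03]] 85.41349457108565
```

View pics/n_s1.png

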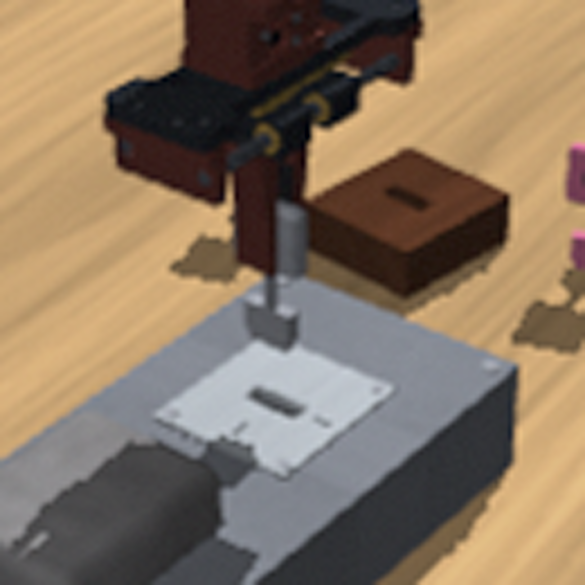

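View pics/n_w1.png

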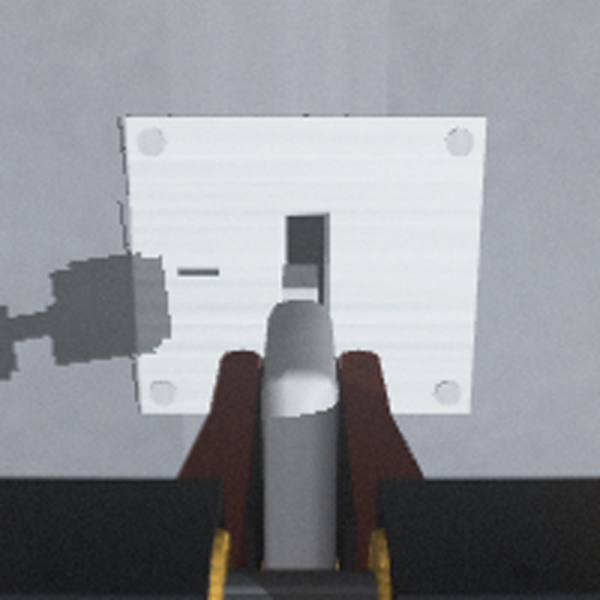

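```bash
python3 - <<'E'
from fit import *
mw=model("wrist");s=read_state();e=s["eef_pos"];Rm=R.from_quat(s["ee_rot"]).as_matrix()
tz=12+151.5-52.3
P=atz(mw,up([[127,117],[486,118],[470,413],[141,413]],3,(180,120)),72);print(P.round(1),P.mean(0).round(1),np.linalg.norm(P[0]-P[1]),np.linalg.norm(P[1]-P[2]))
H=atz(mw,up([[286,213],[329,212],[307,212]],3,(180,120)),72);print(H.round(1)); print("slot end -> centre", (H[2]+18*np.array([.997,-.076,0])).round(1))
for z in (tz,tz+6): 
  B=atz(mw,up([[283,270],[319,270],[301,264]],3,(180,120)),z);print(z,B.round(1),(B-e)@Rm)
E
```

```text
[[480.3 -39.3  72. ]
 [488.5  60.   72. ]
 [578.1  53.1  72. ]
 [570.  -47.   72. ]] [529.2   6.7  72. ] 99.64065374041833 89.81407254265281
[[511.1   2.4  72. ]
 [511.8  14.6  72. ]
 [511.3   8.4  72. ]]
slot end -> centre [529.2   7.   72. ]
111.2 [[516.    1.8 111.2]
 [516.7  10.6 111.2]
 [514.8   6.4 111.2]] [[-4.63459599 40.67512483 11.92253344]
 [ 4.20059513 40.67236354 11.91792022]
 [-0.21662917 40.67529641 13.457825  ]]
117.2 [[514.2   2.1 117.2]
 [514.9  10.7 117.2]
 [513.    6.5 117.2]] [[-4.5184041  34.67695518 13.77473496]
 [ 4.06964542 34.67427113 13.77025078]
 [-0.22401846 34.67712196 15.26708071]]
```

Call:
{"method": "jog_arm", "body": {
  "commands": [
    [[1.2,6,-0.7],[0,-0.2,0]],
    [[1.1,8,-0.7],[0,0,0]],
    [[0,8,0],[0,0,0]],
    [[0,7,0],[0,0,0]],
    [[0,4,0],[0,0,0]],
    [[0,2,0],[0,0,0]],
    [[0,0,0],[0,0,0]]
  ]
}}

```text
clock: 20.55
eef_pos: [530.0, 7.9, 116.6]
ee_rot: [-0.518, -0.481, 0.482, 0.518]
contact_force: [0.3, 0.5, 0.2]
grip_width: 11.6
```

```bash
python3 - <<'E'
from h import *
s=read_state();print(s["clock"],s["eef_pos"],s["contact_force"],s["grip_width"])
im=read_camera("scene");cv2.imwrite(f"pics/o_s1.png",cv2.resize(im[130:230,230:350],None,fx=5,fy=5,interpolation=cv2.INTER_CUBIC))
im=read_camera("wrist");cv2.imwrite(f"pics/o_w1.png",cv2.resize(im[120:320,180:380],None,fx=3,fy=3,interpolation=cv2.INTER_CUBIC))
E
```

```text
20.55 [529.95423649   7.93171074 116.62741481] [0.29100692 0.5142017  0.15722611] 11.603232891170517
```

View pics/o_s1.png

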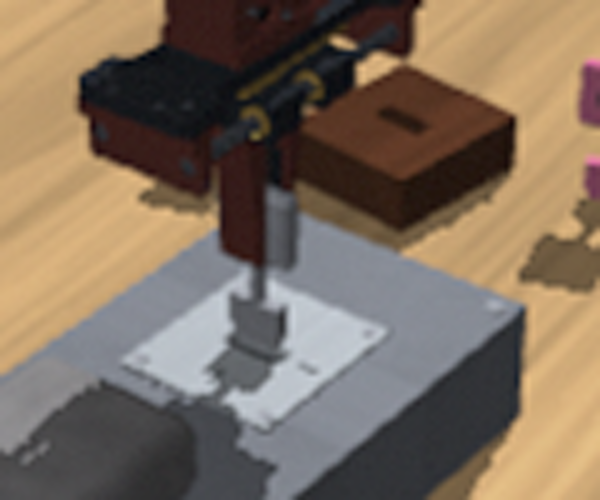

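View pics/o_w1.png

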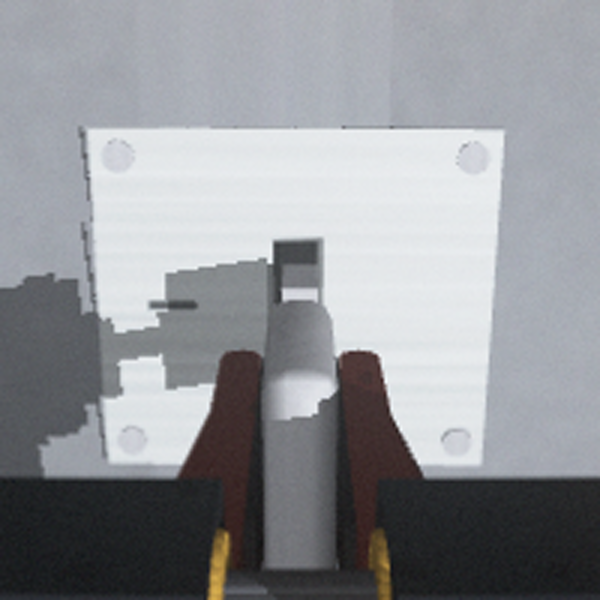

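Call:
{"method": "jog_arm", "body": {
  "commands": [
    [[-0.7,1,0.3],[0,0,0]],
    [[0,1.5,0],[0,0,0]],
    [[0,1.5,0],[0,0,0]],
    [[0,2,0],[0,0,0]],
    [[0,2,0],[0,0,0]],
    [[0,2,0],[0,0,0]],
    [[0,0,0],[0,0,0]]
  ]
}}

```text
clock: 21.23
eef_pos: [529.7, 7.3, 106.9]
ee_rot: [-0.518, -0.481, 0.481, 0.518]
contact_force: [-1.0, 0.3, -0.6]
grip_width: 11.4
```

Call:
{"method": "jog_arm", "body": {
  "commands": [
    [[0,2,0],[0,0,0]],
    [[0,2,0],[0,0,0]],
    [[0,2,0],[0,0,0]],
    [[0,2,0],[0,0,0]],
    [[0,2,0],[0,0,0]],
    [[0,2,0],[0,0,0]],
    [[0,0,0],[0,0,0]]
  ]
}}

```text
clock: 21.82
eef_pos: [529.7, 7.4, 94.9]
ee_rot: [-0.518, -0.481, 0.481, 0.518]
contact_force: [-0.4, 1.2, -0.9]
grip_width: 12.1
```

Call:
{"method": "jog_arm", "body": {
  "commands": [
    [[0,2,0],[0,0,0]],
    [[0,2,0],[0,0,0]],
    [[0,2,0],[0,0,0]],
    [[0,1,0],[0,0,0]],
    [[0,0,0],[0,0,0]]
  ]
}}

```text
clock: 22.23
eef_pos: [530.0, 7.4, 88.3]
ee_rot: [-0.518, -0.481, 0.481, 0.518]
contact_force: [-1.4, -0.2, 3.3]
grip_width: 11.6
```

Call:
{"method": "jog_arm", "body": {
  "commands": [
    [[0,2,0],[0,0,0]],
    [[0,2,0],[0,0,0]],
    [[0,2,0],[0,0,0]],
    [[0,2,0],[0,0,0]],
    [[0,1.5,0],[0,0,0]],
    [[0,1.5,0],[0,0,0]],
    [[0,0,0],[0,0,0]],
    [[0,0,0],[0,0,0]]
  ]
}}

```text
clock: 22.9
eef_pos: [530.1, 7.3, 77.5]
ee_rot: [-0.518, -0.481, 0.481, 0.518]
contact_force: [-1.3, -0.2, 6.8]
grip_width: 11.5
```

```bash
python3 - <<'E'
from h import *
s=read_state();print(s["clock"],s["eef_pos"],s["contact_force"],s["torque"],s["grip_width"],s["joints"])
im=read_camera("scene");cv2.imwrite(f"pics/p_s1.png",cv2.resize(im[130:230,230:350],None,fx=5,fy=5,interpolation=cv2.INTER_CUBIC))
E
```

```text
22.9 [530.05638698   7.33226312  77.49505957] [-1.27930123 -0.20974661  6.80675733] [ 0.00218155  0.68539719 -0.00537656] 11.484589395968369 [-0.33248632  0.42367736  0.25024119  2.03025443 -0.15788463  0.70561386
  1.51373259]
```

View pics/p_s1.png

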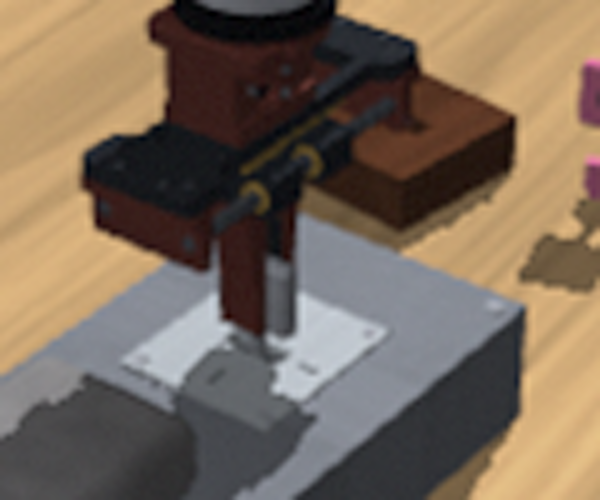

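Call:
{"method": "jog_arm", "body": {
  "commands": [
    [[0,0,0],[0,3,0]],
    [[0,0,0],[0,5,0]],
    [[0,0,0],[0,5,0]],
    [[0,0,0],[0,5,0]],
    [[0,0,0],[0,5,0]],
    [[0,0,0],[0,5,0]],
    [[0,0,0],[0,5,0]],
    [[0,0,0],[0,0,0]]
  ]
}}

```text
clock: 23.62
eef_pos: [530.2, 6.6, 77.6]
ee_rot: [0.635, 0.313, -0.313, -0.634]
contact_force: [-0.9, -2.5, 6.9]
grip_width: 11.8
```

```bash
python3 - <<'E'
from h import *
s=read_state();print(s["clock"],s["eef_pos"],s["contact_force"],s["torque"],s["grip_width"])
Rm=R.from_quat(s["ee_rot"]).as_matrix();print(np.degrees(np.arctan2(Rm[1,0],Rm[0,0])))
im=read_camera("wrist");cv2.imwrite(f"pics/q_w.png",im)
E
```

```text
23.6167 [530.23418665   6.61318552  77.58922874] [-0.91455886 -2.4796297   6.9273012 ] [-0.42468442  0.61852311  0.05747337] 11.76927653428383
52.48373555629788
```

View pics/q_w.png

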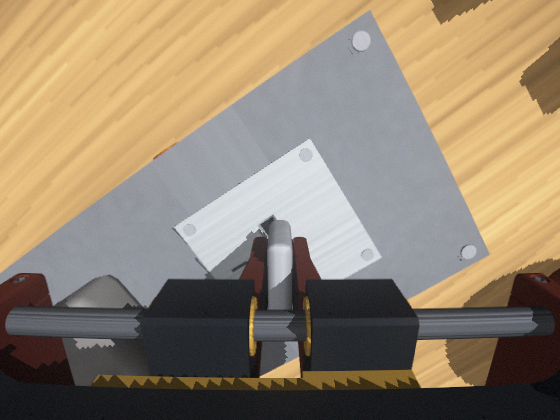

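Call:
{"method": "jog_arm", "body": {
  "commands": [
    [[0,0,0],[0,5,0]],
    [[0,0,0],[0,5,0]],
    [[0,0,0],[0,5,0]],
    [[0,0,0],[0,5,0]],
    [[0,0,0],[0,5,0]],
    [[0,0,0],[0,5,0]],
    [[0,0,0],[0,5,0]],
    [[0,0,0],[0,5,0]],
    [[0,0,0],[0,5,0]],
    [[0,0,0],[0,5,0]],
    [[0,0,0],[0,5,0]],
    [[0,0,0],[0,2,0]],
    [[0,0,0],[0,0,0]]
  ]
}}

```text
clock: 24.75
eef_pos: [529.9, 6.4, 77.5]
ee_rot: [0.707, -0.027, 0.027, -0.706]
contact_force: [-1.9, -2.4, 6.8]
grip_width: 11.6
```

```bash
python3 - <<'E'
from h import *
s=read_state();print(s["clock"],s["eef_pos"],s["contact_force"],s["torque"],s["grip_width"])
Rm=R.from_quat(s["ee_rot"]).as_matrix();print(np.degrees(np.arctan2(Rm[1,0],Rm[0,0])))
im=read_camera("wrist");cv2.imwrite(f"pics/r_w.png",im)
E
```

```text
24.75 [529.92812456   6.35930837  77.4561216 ] [-1.85427464 -2.42732754  6.79559839] [-0.53858378  0.79382333 -0.00270575] 11.565522290690419
-4.373496592858567
```

View pics/r_w.png

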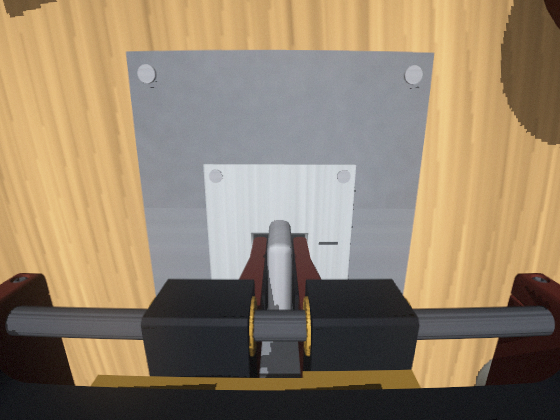

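Call:
{"method": "jog_arm", "body": {
  "commands": [
    [[0,0,0],[0,2,0]],
    [[0,0,0],[0,2,0]],
    [[0,0,0],[0,2,0]],
    [[0,0,0],[0,0,0]],
    [[0,0,0],[0,0,0]]
  ]
}}

```text
clock: 25.22
eef_pos: [529.9, 6.4, 77.5]
ee_rot: [0.705, -0.063, 0.063, -0.704]
contact_force: [-3.1, -0.7, 7.2]
grip_width: 11.7
```

```bash
python3 - <<'E'
from h import *
s=read_state();print(s["clock"],s["eef_pos"],s["contact_force"],s["torque"],s["grip_width"])
Rm=R.from_quat(s["ee_rot"]).as_matrix();print(np.degrees(np.arctan2(Rm[1,0],Rm[0,0])))
E
```

```text
25.2167 [529.87714542   6.44374932  77.47429779] [-3.07393482 -0.68509936  7.20585262] [-0.59660443  0.81804428  0.13566451] 11.657231011266397
-10.241781494560994
```

Call:
{"method": "jog_arm", "body": {
  "commands": [
    [[0,0,0],[0,2,0]],
    [[0,0,0],[0,2,0]],
    [[0,0,0],[0,0,0]],
    [[0,0,0],[0,0,0]]
  ]
}}

```text
clock: 25.55
eef_pos: [529.9, 6.5, 77.5]
ee_rot: [0.702, -0.087, 0.087, -0.701]
contact_force: [-2.2, -2.6, 6.9]
grip_width: 11.9
```

```bash
python3 - <<'E'
from h import *
s=read_state();print(s["clock"],s["eef_pos"],s["contact_force"],s["torque"],s["grip_width"])
Rm=R.from_quat(s["ee_rot"]).as_matrix();print(np.degrees(np.arctan2(Rm[1,0],Rm[0,0])))
E
```

```text
25.55 [529.92147867   6.49208067  77.48230876] [-2.17748256 -2.58316721  6.86152864] [-0.6452017   0.83021974  0.64509377] 11.862369774725993
-14.135041461654122
```

Call:
{"method": "jog_arm", "body": {
  "commands": [
    [[0,0,0],[0,-2,0]],
    [[0,0,0],[0,0,0]]
  ]
}}

```text
clock: 25.72
eef_pos: [529.9, 6.5, 77.5]
ee_rot: [0.704, -0.075, 0.074, -0.703]
contact_force: [-2.7, -2.2, 6.4]
grip_width: 12.0
```

Call:
{"method": "jog_arm", "body": {
  "commands": [
    [[0,0,0],[0,0,0]],
    [[0,0,0],[0,0,0]],
    [[0,0,0],[0,0,0]],
    [[0,0,0],[0,0,0]],
    [[0,0,0],[0,0,0]],
    [[0,0,0],[0,0,0]],
    [[0,0,0],[0,0,0]],
    [[0,0,0],[0,0,0]]
  ],
  "grip": 60
}}

```text
clock: 26.38
eef_pos: [530.0, 7.4, 77.3]
ee_rot: [0.703, -0.075, 0.075, -0.703]
contact_force: [-0.7, 0.5, 0.3]
grip_width: 61.7
```

Call:
{"method": "jog_arm", "body": {
  "commands": [
    [[0,-4,0],[0,0,0]],
    [[0,-8,0],[0,0,0]],
    [[0,-15,0],[0,0,0]],
    [[0,-15,0],[0,0,0]],
    [[0,-15,0],[0,0,0]],
    [[0,-15,0],[0,0,0]],
    [[0,-15,0],[0,0,0]],
    [[0,-10,-20],[0,0,0]],
    [[0,0,-20],[0,0,0]],
    [[0,0,-20],[0,0,0]],
    [[0,0,-10],[0,0,0]],
    [[0,0,0],[0,0,0]]
  ]
}}

```text
clock: 27.38
eef_pos: [514.3, -64.3, 174.9]
ee_rot: [0.703, -0.077, 0.077, -0.703]
contact_force: [-0.4, 0.1, 0.5]
grip_width: 67.4
```

```bash
python3 - <<'E'
from h import *
s=read_state();print(s["clock"],s["eef_pos"],s["contact_force"],s["torque"],s["grip_width"])
for n in ["scene","wrist","top"]:
    im=read_camera(n);cv2.imwrite(f"pics/s_{n}.png",im)
    if n=="scene":cv2.imwrite(f"pics/s_s1.png",cv2.resize(im[150:300,170:345],None,fx=4,fy=4,interpolation=cv2.INTER_CUBIC))
E
```

```text
27.3833 [514.26444353 -64.26948186 174.90403253] [-0.40353565  0.1484439   0.47837697] [-0.03081514  0.06632022 -0.00689182] 67.40765692484736
```

View pics/s_s1.png

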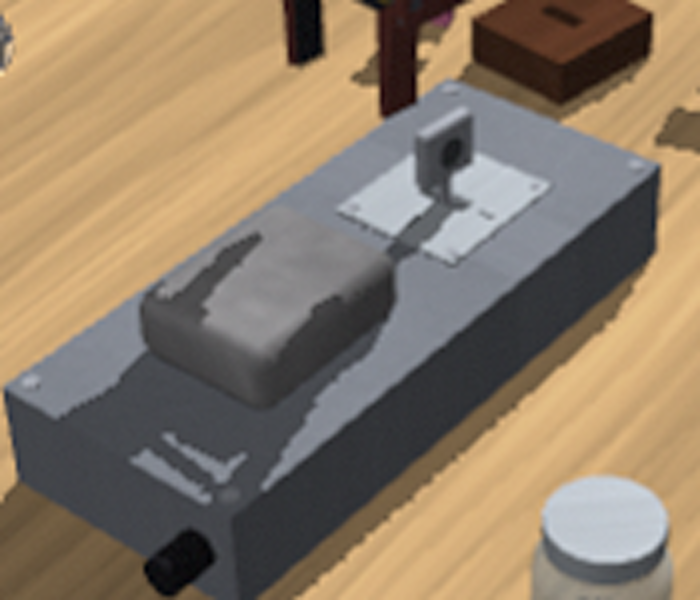

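View pics/s_wrist.png

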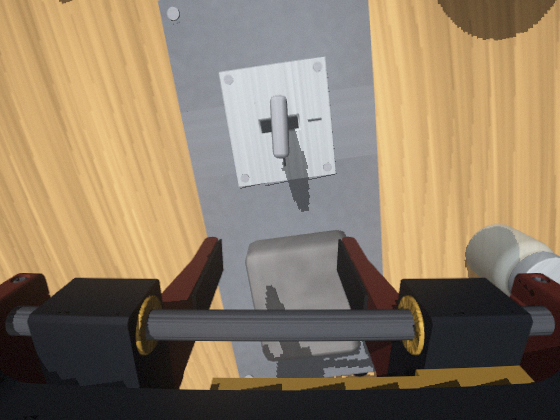

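View pics/s_top.png

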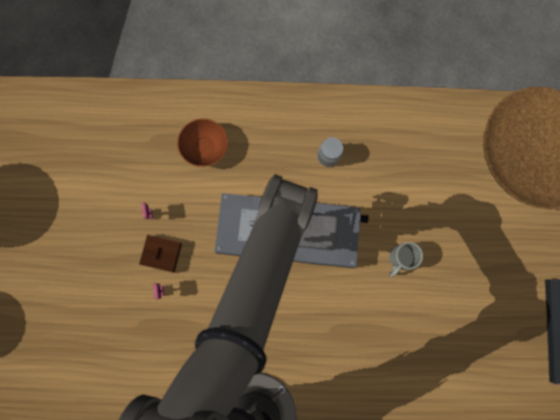

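```bash
python3 - <<'E'
from fit import *
mw=model("wrist")
im=cv2.imread('pics/s_wrist.png');cv2.imwrite('pics/s_w1.png',cv2.resize(im[50:200,205:345],None,fx=4,fy=4,interpolation=cv2.INTER_CUBIC))
for z in (124,128):
    k=atz(mw,[[279,97],[281.5,157]],z);d=k[0]-k[1];print(z,k.round(1),k.mean(0).round(1),np.linalg.norm(d),"az",np.degrees(np.arctan2(d[1],d[0])))
st=atz(mw,[[247,240],[345,232]],108);print("stone +y edge",st.round(1))
E
```

```text
124 [[533.3  27.8 124. ]
 [526.2 -13.5 124. ]] [529.7   7.1 124. ] 41.91052547111994 az 80.2348666651678
128 [[533.2  27.6 128. ]
 [526.3 -13.  128. ]] [529.7   7.3 128. ] 41.1624191703366 az 80.23486666516771
stone +y edge [[482.3 -78.1 108. ]
 [565.  -88.5 108. ]]
```

View pics/s_w1.png

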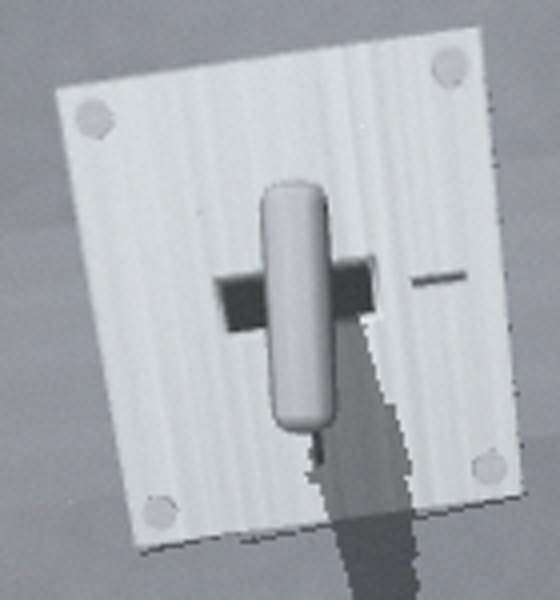

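```bash
python3 - <<'E'
from plant import *
print(hand_in()); s=read_state(); print(s["clock"],s["contact_force"])
E
```

```text
the job is handed in; nothing more can be done
None
the job is handed in; nothing more can be done
```

The job is handed in at 27.4 s of the 72 s allowed. I pushed the stone along the box off the switch and put the key in the keyhole. I then pressed it down, turned it clockwise to the stop and left it there. `hand_in()` reports no verdict, so whether it passed is not confirmed.

**Last checks, from the final pictures:**
- **Key:** it stands upright in the switch, centred at about (529.7, 7.2) mm, against a keyhole measured at (529.2, 7.0) mm. It has turned about 95° including play, and the torque rose to 0.65 N m at the end, so I take the barrel to be at on. I could not read the barrel angle directly. After release the plate is holding the key in; its depth was judged from the pictures, not measured.
- **Stone:** it lies flat on the box, its centre about 145 mm from the switch.
- **Bystanders:** bowl, mug and jar show no movement. The gripper is empty, clear of everything and reads about zero force.

**What disagreed:**
- **Fingertips:** they stand about 11 mm behind the reported TCP, not 25 mm ahead of it as stated. The first push therefore passed over the stone without touching it. I found the real offset by pressing the fingertips on the box top (up to about 64 N) and used it from then on.
- **Keyhole:** it sits about 8.5 mm towards +y from the nominal switch middle, which is within the stated 9 mm.

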